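# Brush out the hall lantern and snap its cap home

### The arm

A 6-joint arm with a two-finger parallel gripper is mounted at the origin on the work surface. World frame = base frame: x ahead of the robot, y to its left, z up, the work surface at z = 0. Lengths are in m, angles in rad, forces in N, time in s.
With the tool pointing down it reaches from about 0.375 to 0.925 m from the base axis. Payload 5.7 kg.
Tool frame: the origin (TCP) lies on the centre line of the jaws, within the pads' length; the fingertips stand r.tcp_to_tips ahead of it and the grasp point (between the pads) is the TCP (r.tcp_to_tips is the distance from the TCP to the fingertips, in m); z points along the fingers, x is the direction in which the jaws open and shut, and the axes are right-handed (so a half turn about z gives the same grasp; the last joint's range is limited). The gripper opens to 88 mm and grips with 3 to 60 N. Pads are 20 mm wide; open, the fingers measure 115 mm over their backs; the gripper's body (75 mm by 178 mm) begins 61 mm behind the grasp point.
Start: joints at [1.128, 0.359, 1.51, -0, 1.272, -0.115], TCP at [0.193, 0.568, 0.206] pointing down, gripper open.
Joint ranges: [-2.97, 2.97], [-1.01, 2.36], [0.21, 2.38], [-0.96, 4.11], [0.2, 2.71], [-2.98, 2.98]. Speed limits (rad/s): [2.39, 2.39, 3.14, 3.14, 3.14, 3.14].

### API

Orientations are given as a unit quaternion [w, x, y, z].
In Python, from station import r, optics gives the robot as it stands. The module is installed in compiled form; this text tells all that it offers.
- The arm moves only by the tool jog_arm, never from a script. Its argument "deltas" is a list of rows, each a list of 5 numbers: the closure, from 0 (fully open) to 1 (shut), then the shift along the tool's x, y, z in m, then the turn about the tool's z in degrees. A call has 1 to 5 rows; each row is the pose to reach, as a shift and turn from the pose commanded when the call began, along the tool's axes at that moment; what a row does not reach only later rows make up. A row lasts 1/12 s, in which the tool goes at most 41.7 mm and 7.16 degrees, less where a joint would pass 70% of its speed; a pose out of reach is approached as far as the arm can. A call with a gripper value outside its range is refused whole. The fingers move at their own pace and stop on an object; "grip_force" is the grip in N (left out, the last holds). Time passes only in rows, so rows that repeat a pose let the fingers close. It gives the time, the measured TCP pose, the force and the opening at its end, in the units of the state.
- r.get_state(): the state, without advancing time (a new reading comes with each control period).
- optics.capture(name): name is "scene" or "top"; returns (picture, depth): 480x640x3 uint8, red, green, blue; 480x640 float32, m along the optical axis (not along the pixel's ray), 0 where there is no reading.
- optics.get_calibration(name): a dict with "K" (3x3 intrinsics, pixels), "extrinsics" (4x4, takes a point from camera to world coordinates). Camera axes: x right, y down, z forward; pixel columns grow to the right and rows downward; lengths in m; the calibration is good to about 2 mm. A picture is of the moment at which its call begins. get_calibration takes no time and is no camera call.
- r.sign_off(): hands the job in, once; it reports no verdict.
The state is a dict: "t": time; "q": joint angles; "joint_vel": joint speeds; "effort": joint torques, N m; "ee_pos": TCP position; "orientation": TCP orientation; "force": force on the tool from outside, world axes, zero at the start; "torque": the same for the moment, N m; "grip_width": opening from 0.0 (shut) to 1.0 (fully open).
Only numpy, scipy, OpenCV 4.12 (cv2) and the standard library are available. Lean on these libraries where they do the work, as an engineer would, in place of code of your own. Each camera call takes 0.05 s, during which the arm holds its last target.

### The job

The empty candle lantern on the hall console has been left open. Take the bottle brush from its pot, brush out the lantern by running the brush down to the floor of the glass and up again at least twice without banging the glass, and stand the brush back in its pot. Then tip the lantern's hinged cap over and press its front tab down until the spring catch has snapped and the cap is fully home; leave the other things on the table where they are.

Things in the scene. Friction and masses are not known exactly. Their poses are not given: they have to be found in the camera images.
- lantern: Loose brass and glass table lantern, about 0.95 kg: base 132 mm across, 10 mm thick; clear glass cylinder 98 mm inside, 105 mm tall; brass collar on it 116 mm across with a round opening of 88 mm, top 126 mm above the table. Origin: centre of its underside; z up; +x points to the cap's hinge, -x to the spring catch (its front).
- lantern_floor (a point): Centre of the lantern's inner floor, 14 mm above its underside.
- lantern_mouth (a point): Centre of the lantern's round opening (88 mm across), level with the collar's top, 126 mm above its underside.
- cap_hinge (a point): Middle of the cap's hinge line, at (60, 0, 129) mm in the lantern's frame; the line runs along the lantern's y. The cap is a brass disc 112 mm across with a 4 mm brim, a low dome and a 14 mm ball on top, 37 mm high in all; while it stands open the dome and ball are on the side away from the glass. The hinge has light friction.
- cap (a joint): Angle of the lantern's hinged cap, rad: 0 = fully home; grows as it opens. Starts standing open at 1.7 to 2.0 (stop 2.0). Tipped below about 1.1 it falls slowly by itself until its lug rests on the catch, ajar at about 0.08 (tab 10 mm too high). About 6 to 12 N pressed down on the tab snaps it past the catch, which then holds it at 0.
- cap_tab (a point): Where to press: centre of the top face of the cap's flat front tab (26 x 26 mm, over the catch, reaching 79 mm from the lantern's axis). It moves with the cap, 126 mm from the hinge line; with the cap home it is at (-66, 0, 131.5) mm in the lantern's frame.
- brush: Loose bottle brush, 240 mm long, 90 g, standing upright head down in its pot: stiff round bristle head 50 mm across and 60 mm long at the lower end, thin wire stem, straight round wooden handle 17 mm thick from 128 to 232 mm. Origin: centre of the end of the head; z runs along it up to the handle.
- brush_grip (a point): Point on the brush's axis in the handle, 200 mm from the head's end, 40 mm below the handle's top: a good place to grip from above.
- brush_tip (a point): Centre of the flat end of the bristle head (the brush's origin).
- pot: Loose round white ceramic pot for the brush, 74 mm across, 90 mm tall, 66 mm across inside at the mouth (58 at the floor), about 0.55 kg. Origin: centre of its underside; z up.
- pot_floor (a point): Centre of the pot's inner floor, 8 mm above its underside.
- candle: Bystander: loose ivory pillar candle taken out of the lantern, 68 mm across, 84 mm tall, standing. Origin under its centre.
- bottle_tall: Bystander: loose pale blue glass bottle vase with flowers, 66 mm across, 190 mm tall (flowers to about 300 mm). Origin under its centre.
- bottle_short: Bystander: loose pale blue glass bottle vase with flowers, 72 mm across, 150 mm tall (flowers to about 260 mm). Origin under its centre.
- posy: Bystander: loose small white and blue ceramic vase with yellow flowers, 80 mm across, 80 mm tall (flowers to about 145 mm). Origin under its centre.
- bulb_box: Bystander: loose light-bulb box of card, 62 x 62 x 105 mm, standing. Origin under its centre.
- tape: Bystander: loose roll of blue masking tape lying flat, 100 mm across, 24 mm high. Origin under its centre.
- key_dish: Bystander: loose shallow white ceramic dish, 110 mm across, 30 mm tall. Origin under its centre.
Not all that is in view belongs to the job. What is shaped like the brush but yellow is not meant. Several things have the shape of the lantern; the one meant has the colours described above.

How it is judged:
On the way, in this order (a step that is already met when the one before it is completed fails the run):
1. the brush's end is down inside the glass, within 25 mm of the lantern's floor (z of brush_tip in the frame of lantern below 0.039 m and horizontal distance between brush_tip and lantern_floor below 0.04 m), for 0.05 s.
2. the brush is drawn up, its end at least 46 mm above the lantern's floor and still over it (z of brush_tip in the frame of lantern above 0.06 m and horizontal distance between brush_tip and lantern_floor below 0.04 m), for 0.05 s.
3. the brush's end is down again, within 25 mm of the lantern's floor (all of step 1), for 0.05 s.
4. the brush is drawn up a second time, its end at least 46 mm above the lantern's floor (z of brush_tip in the frame of lantern above 0.06 m), for 0.05 s.
5. the brush stands back in its pot, upright, before the cap is pressed home (horizontal distance between brush_tip and pot_floor below 0.02 m and z of brush_tip in the frame of pot below 0.025 m and angle between brush's own z axis and vertical below 0.25 rad and value of joint cap above 0.03 rad), for 0.1 s.
6. the cap is pressed fully home past its catch (value of joint cap below 0.025 rad), for 0.2 s.
At the end, for the whole second after the job is handed in: The cap is home past its catch (joint cap below 0.025 rad, 3 mm at the tab), the lantern stands upright on the table, and the brush stands head down in its upright pot (its end within 20 mm of the pot's axis and 25 mm of its underside, leaning less than 0.25 rad), all at rest (value of joint cap below 0.025 rad and angle between each of lantern, pot's own z axis and vertical below 0.05 rad and linear speed of each of lantern, brush below 0.02 m/s and horizontal distance between brush_tip and pot_floor below 0.02 m and z of brush_tip in the frame of pot below 0.025 m and angle between brush's own z axis and vertical below 0.25 rad); the robot touches nothing.
It fails at once if the brush bangs or leans on the lantern with more than 30 N (contact force between brush and lantern above 30 N).
It fails at once if the lantern or the pot is tipped over (more than 0.35 rad) (angle between any of lantern, pot's own z axis and vertical above 0.35 rad).
It fails at once if another thing on the table is pushed more than 30 mm or knocked over (distance of any of candle, bottle_tall, bottle_short, posy, bulb_box, tape, key_dish from where it was at the start of the episode above 0.03 m or angle between any of candle, bottle_tall, bottle_short, posy, bulb_box's own z axis and vertical above 0.4 rad).
It also fails if it takes over 64 s, if anything falls off the work surface, if the arm or the gripper's body presses on something with over 40 N, if the wrist force passes 120 N, or if a joint passes its speed limit or range.

## Working session

There is one attempt and no reset: what is moved stays moved. The work goes in short steps, Python scripts to look and compute and a tool call to move; the robot and the scene stay as the last step left them, time stands still between calls to the robot, and variables do not carry over. Pictures are saved under pics/ and viewed, and the job is handed in when it is done.

Besides the shell and the picture viewer there is one more tool, called as a command line: name --pt "numbers of a row" for each row, then --argument value for the rest. jog_arm: Moves the arm, as the interface text tells. Its arguments: {"type":"object","properties":{"deltas":{"type":"array"},"grip_force":{"type":"number"}},"required":["deltas"]}

```bash
mkdir -p pics; python3 - <<'E'
from station import r, optics
import cv2, numpy as np
s=r.get_state(); print(s, r.tcp_to_tips)
for n in ["scene","top"]:
    p,d=optics.capture(n); cv2.imwrite(f"pics/{n}0.png",p[:,:,::-1]); np.save(f"{n}0.npy",d); np.save(f"{n}0p.npy",p)
    c=optics.get_calibration(n); print(n,np.array(c["K"]).round(1).tolist(),np.array(c["extrinsics"]).round(3).tolist())
E
```

```text
{'t': 0.0, 'q': array([ 1.12792249e+00,  3.59480720e-01,  1.51143540e+00,  5.29656523e-06,
        1.27248965e+00, -1.15112922e-01]), 'joint_vel': array([ 0.00153495,  0.0016212 , -0.00067817,  0.00126058,  0.00141582,
       -0.00021185]), 'effort': array([ 7.27744077e-05, -5.15373409e+01, -2.70721382e+01,  6.74983696e-02,
        3.49937123e-02, -1.58073417e-04]), 'ee_pos': array([0.19285575, 0.56739868, 0.20502295]), 'orientation': array([ 4.37502081e-04,  8.12995799e-01,  5.82268846e-01, -7.94009585e-04]), 'force': array([-8.42353842e-04, -8.53753703e-01,  7.73315727e-01]), 'torque': array([0.01381052, 0.00611236, 0.02753766]), 'grip_width': 1.005031597599821} 0.019
scene [[515.8, 0.0, 312.7], [0.0, 515.8, 246.1], [0.0, 0.0, 1.0]] [[0.547, 0.708, -0.448, 1.027], [0.837, -0.458, 0.299, -0.315], [0.006, -0.538, -0.843, 1.068], [0.0, 0.0, 0.0, 1.0]]
top [[599.7, 0.0, 326.9], [0.0, 599.7, 244.8], [0.0, 0.0, 1.0]] [[-0.007, -0.997, 0.077, 0.441], [-1.0, 0.007, -0.0, 0.008], [-0.0, -0.077, -0.997, 1.43], [0.0, 0.0, 0.0, 1.0]]
```

View pics/scene0.png

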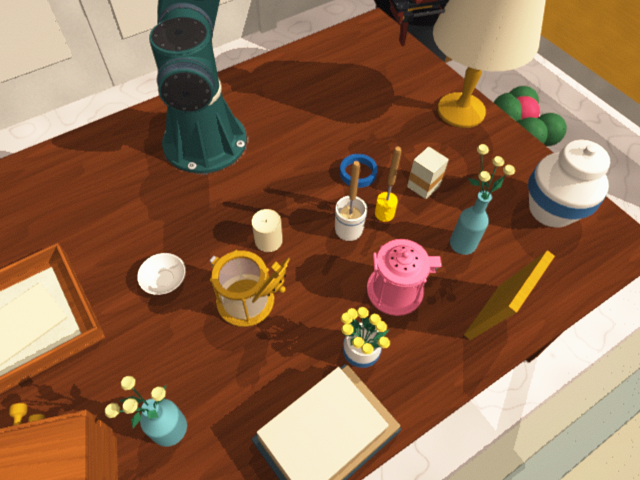

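View pics/top0.png

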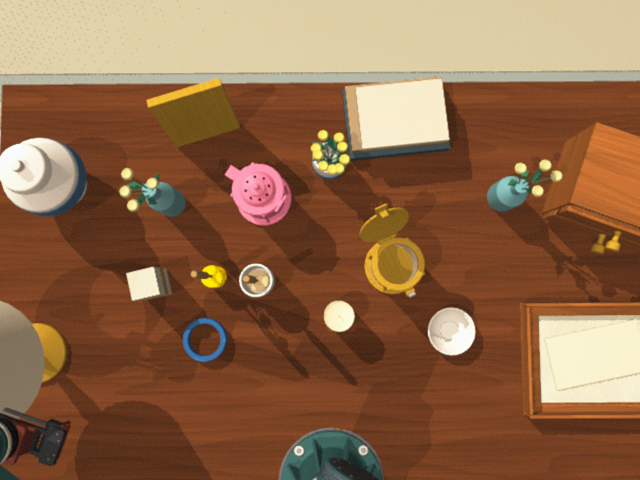

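```bash
cat > h.py <<'E'
from station import r, optics
import cv2, numpy as np
def cloud(n,d):
    c=optics.get_calibration(n);K=np.array(c["K"]);T=np.array(c["extrinsics"])
    v,u=np.mgrid[0:480,0:640]
    P=np.stack([(u-K[0,2])/K[0,0]*d,(v-K[1,2])/K[1,1]*d,d],-1)
    W=P@T[:3,:3].T+T[:3,3]; W[d<=0]=np.nan
    return W
def ray(n,u,v,z):
    c=optics.get_calibration(n);K=np.array(c["K"]);T=np.array(c["extrinsics"])
    d=T[:3,:3]@np.array([(u-K[0,2])/K[0,0],(v-K[1,2])/K[1,1],1]);o=T[:3,3]
    return o+d*(z-o[2])/d[2]
def proj(n,P):
    c=optics.get_calibration(n);K=np.array(c["K"]);T=np.array(c["extrinsics"])
    p=(np.array(P)-T[:3,3])@T[:3,:3]; return p[:2]/p[2]*K[0,0]+K[:2,2]
def circ(xy):
    A=np.c_[2*xy,np.ones(len(xy))];s=np.linalg.lstsq(A,(xy**2).sum(1),rcond=None)[0]
    return s[:2],np.sqrt(s[2]+s[0]**2+s[1]**2)
E
python3 - <<'E'
from h import *
ims=[]
for n,(x0,y0,x1,y1) in [("top",(340,190,450,310)),("top",(180,240,300,310)),("scene",(190,230,310,340)),("scene",(320,135,440,255))]:
    p=np.load(n+"0p.npy")[y0:y1,x0:x1,::-1]
    ims.append(cv2.resize(p,None,fx=3.3,fy=2.6 if 0 else 3.3,interpolation=cv2.INTER_CUBIC)[:290*2,:395])
W=800;H=600
can=np.zeros((800,800,3),np.uint8)
pos=[(0,0),(400,0),(0,400),(400,400)]
for im,(x,y) in zip(ims,pos):
    h,w=min(im.shape[0],398),im.shape[1]; can[y:y+h,x:x+w]=im[:h]
cv2.imwrite("pics/crops.png",cv2.resize(can,(600,600)))
p=np.load("top0p.npy");W=cloud("top",np.load("top0.npy"))
hsv=cv2.cvtColor(p,cv2.COLOR_RGB2HSV)
m=np.zeros((480,640),bool);m[190:310,340:450]=1
print("brass hsv",hsv[285,372],hsv[240,385],hsv[224,395])
for lo,hi in [(.118,.135)]:
    k=m&(W[...,2]>lo)&(W[...,2]<hi); q=W[k]; print(k.sum(),q.mean(0),np.nanmin(q,0),np.nanmax(q,0))
    v,u=np.where(k)
    (c,ax,an)=cv2.fitEllipse(cv2.convexHull(np.c_[u,v].astype(np.int32)));print(c,ax)
k=m&(W[...,2]>.14);q=W[k];print("cap",k.sum(),np.nanmin(q,0),np.nanmax(q,0));
for z0 in np.arange(.14,.28,.02):
    s=q[(q[:,2]>=z0)&(q[:,2]<z0+.02)]
    if len(s):print(round(z0,2),len(s),s.mean(0).round(4),s.min(0).round(4),s.max(0).round(4))
m[:]=0;m[255:305,180:300]=1
k=m&(W[...,2]>.03)
for z0 in np.arange(.06,.28,.02):
    kk=k&(W[...,2]>=z0)&(W[...,2]<z0+.02);s=W[kk]
    if len(s):print("pot",round(z0,2),len(s),s.mean(0).round(4),s.min(0).round(4),s.max(0).round(4))
# lamp & all above .2
for n in("top","scene"):
    W2=cloud(n,np.load(n+"0.npy")); hsel=(W2[...,2]>.2)&(W2[...,1]>.2)&(W2[...,0]>0)&(W2[...,0]<.8)
    s=W2[hsel];print(n,"high left",len(s),s.min(0),s.max(0))
E
```

```text
brass hsv [ 17 192 154] [ 19 198 162] [ 19 199 127]
1081 [ 0.49961232 -0.14591547  0.1254805 ] [ 0.42928568 -0.20368013  0.11804822] [ 0.56408807 -0.08790803  0.13486677]
(397.9973449707031, 264.94891357421875) (52.13299560546875, 64.78689575195312)
cap 1172 [ 0.5470877  -0.16280668  0.14008049] [ 0.61414142 -0.05883894  0.26024865]
0.14 175 [ 0.5636 -0.1181  0.151 ] [ 0.5471 -0.1594  0.1401] [ 0.5851 -0.0758  0.16  ]
0.16 240 [ 0.5713 -0.1138  0.1705] [ 0.5487 -0.1621  0.1601] [ 0.5972 -0.0621  0.1797]
0.18 256 [ 0.5797 -0.1111  0.1896] [ 0.5535 -0.1628  0.18  ] [ 0.6072 -0.0588  0.1998]
0.2 258 [ 0.5871 -0.1055  0.2097] [ 0.5621 -0.1561  0.2   ] [ 0.6113 -0.0604  0.2198]
0.22 117 [ 0.5949 -0.1012  0.2278] [ 0.578  -0.1373  0.2204] [ 0.6105 -0.0698  0.2397]
0.24 125 [ 0.5998 -0.1011  0.2505] [ 0.5845 -0.1139  0.2401] [ 0.6141 -0.0877  0.2592]
0.26 1 [ 0.6092 -0.1012  0.2602] [ 0.6092 -0.1012  0.2602] [ 0.6092 -0.1012  0.2602]
pot 0.06 478 [0.4698 0.1906 0.0666] [0.4312 0.1316 0.06  ] [0.5032 0.2946 0.0798]
pot 0.08 204 [0.4684 0.172  0.0893] [0.4314 0.1326 0.0803] [0.5027 0.2713 0.0968]
pot 0.12 12 [0.4767 0.2497 0.1353] [0.4659 0.1606 0.1264] [0.486  0.2705 0.1399]
pot 0.14 23 [0.4729 0.2259 0.151 ] [0.4595 0.1603 0.1404] [0.4857 0.2713 0.1597]
pot 0.16 20 [0.474  0.2354 0.1697] [0.4612 0.1605 0.1628] [0.4852 0.2718 0.1764]
pot 0.18 29 [0.4732 0.2276 0.1894] [0.4608 0.1595 0.1806] [0.4862 0.2742 0.1989]
pot 0.2 24 [0.4744 0.2315 0.2102] [0.4606 0.1602 0.2002] [0.4856 0.2699 0.2195]
pot 0.22 62 [0.4747 0.245  0.2334] [0.4602 0.1597 0.2202] [0.485  0.2813 0.2399]
pot 0.24 72 [0.4707 0.1952 0.2453] [0.4601 0.1604 0.24  ] [0.4826 0.2775 0.2541]
top high left 9409 [0.13678431 0.26432238 0.2000877 ] [0.75180178 0.68401993 0.62231848]
scene high left 9726 [0.13566487 0.25967896 0.20003672] [0.75230471 0.77120522 0.4098625 ]
```

View pics/crops.png

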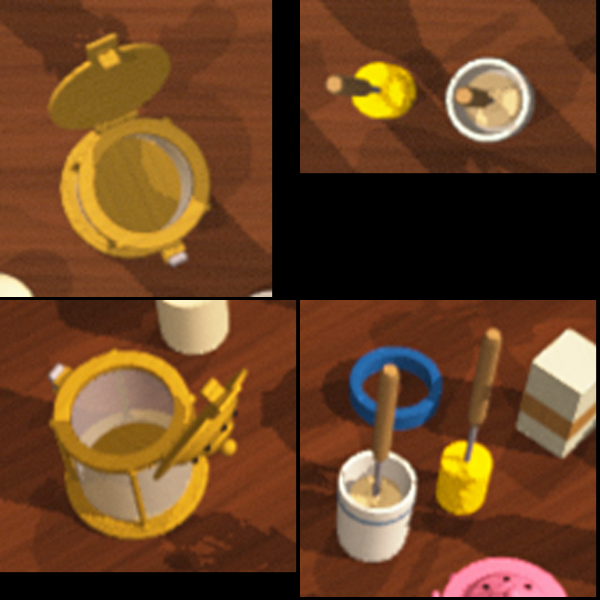

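```bash
cat > m.py <<'E'
from h import *
for n in("top","scene"):
    p=np.load(n+"0p.npy");W=cloud(n,np.load(n+"0.npy"))
    hsv=cv2.cvtColor(p,cv2.COLOR_RGB2HSV)
    x,y,z=W[...,0],W[...,1],W[...,2]
    k=(abs(z-.126)<.003)&(abs(x-.49)<.09)&(abs(y+.145)<.09)&(hsv[...,1]>120)
    xy=W[k][:,:2]; c=np.array([.49,-.145])
    for i in range(12):
        rr=np.hypot(*(xy-c).T); s=xy[(rr>.040)&(rr<.061)]; 
        mid=.051; d=s-c; rr=np.hypot(*d.T); 
        # angular-balanced: mean radial midpoint per sector
        a=np.arctan2(d[:,1],d[:,0]); P=[]
        for j in range(24):
            t=(a>=-np.pi+j*np.pi/12)&(a<-np.pi+(j+1)*np.pi/12)
            if t.sum()>4: P.append(s[t].mean(0))
        c,R=circ(np.array(P))
    print(n,"lantern",c,R,len(P))
    # silver catch
    k=(hsv[...,1]<60)&(z>.09)&(z<.15)&(x>.40)&(x<.5)&(y<-.12)&(y>-.24)
    d=np.hypot(x-c[0],y-c[1]);k&=(d>.058)&(d<.09); print(" catch",k.sum(),W[k].mean(0) if k.any() else None)
    k=(z>.14)&(abs(x-.58)<.05)&(abs(y+.11)<.06); q=W[k]
    cc=q.mean(0);u,s_,vt=np.linalg.svd(q-cc,full_matrices=False);print(" cap",cc,"normal",vt[2],s_)
    k=(z>.08)&(z<.096)&(np.hypot(x-.467,y-.163)<.05); q=W[k]
    d=np.hypot(q[:,0]-.467,q[:,1]-.168); hull=cv2.convexHull(q[:,:2].astype(np.float32))[:,0]
    print(" pot",cv2.minEnclosingCircle(hull.astype(np.float32)),circ(q[abs(q[:,2]-.09)<.003][:,:2]))
    k=(z>.12)&(np.hypot(x-.47,y-.167)<.035)
    for z0 in np.arange(.12,.26,.02):
        q=W[k&(z>=z0)&(z<z0+.02)]; 
        if len(q):print("  br",round(z0,2),len(q),q.mean(0).round(4),q.min(0).round(4),q.max(0).round(4))
E
python3 m.py
```

```text
top lantern [ 0.50075691 -0.14520274] 0.051172074484738095 24
 catch 17 [ 0.43335756 -0.1753694   0.12082285]
 cap [ 0.58089527 -0.10938591  0.19471492] normal [-0.84166463 -0.37159022  0.39181801] [1.1373452  0.9409676  0.09716367]
 pot ((0.46824076771736145, 0.1679072231054306), 0.03738909959793091) (array([0.4680209 , 0.16843061]), np.float64(0.03451449986566852))
  br 0.12 2 [0.4681 0.1606 0.1391] [0.4659 0.1606 0.139 ] [0.4702 0.1606 0.1391]
  br 0.14 9 [0.4669 0.1623 0.1508] [0.4595 0.1603 0.1412] [0.4742 0.1689 0.1596]
  br 0.16 6 [0.4675 0.1617 0.1708] [0.4612 0.1605 0.1659] [0.4737 0.1633 0.1748]
  br 0.18 11 [0.4669 0.1619 0.1896] [0.4608 0.1595 0.1809] [0.4753 0.1648 0.1989]
  br 0.2 8 [0.4676 0.1616 0.2118] [0.4606 0.1602 0.2059] [0.4745 0.1645 0.2195]
  br 0.22 15 [0.4661 0.1645 0.2325] [0.4602 0.1597 0.2202] [0.4761 0.1766 0.2398]
  br 0.24 53 [0.4678 0.1674 0.2465] [0.4601 0.1604 0.24  ] [0.476  0.1763 0.2541]
scene lantern [ 0.5003982  -0.14919453] 0.05085808310482459 24
 catch 16 [ 0.43309027 -0.17764651  0.12039826]
 cap [ 0.5952514  -0.11582482  0.2071784 ] normal [ 0.89913516  0.35710489 -0.25304556] [0.7192139  0.52160349 0.23449173]
 pot ((0.4668174982070923, 0.16452951729297638), 0.038649216294288635) (array([0.46752222, 0.16436536]), np.float64(0.03408794150264949))
  br 0.12 19 [0.4703 0.1617 0.1323] [0.4644 0.1573 0.12  ] [0.4745 0.1689 0.1399]
  br 0.14 45 [0.471  0.1614 0.1502] [0.4629 0.1555 0.1404] [0.477  0.1728 0.1597]
  br 0.16 40 [0.4712 0.161  0.1707] [0.4619 0.1564 0.1606] [0.476  0.1719 0.1799]
  br 0.18 43 [0.4712 0.1616 0.1895] [0.4608 0.1565 0.1801] [0.4768 0.1705 0.1989]
  br 0.2 51 [0.4714 0.1612 0.2101] [0.4625 0.1555 0.2004] [0.4768 0.1721 0.2197]
  br 0.22 51 [0.4714 0.1616 0.2308] [0.462  0.156  0.2212] [0.4768 0.173  0.2399]
  br 0.24 41 [0.4686 0.1635 0.2452] [0.4597 0.1568 0.2403] [0.4744 0.1718 0.2495]
```

```bash
python3 - <<'E'
from h import *
p=np.load("scene0p.npy")
for n in ("top","scene"):
    W=cloud(n,np.load(n+"0.npy"));z=W[...,2]
    H=np.zeros((9,10))
    k=np.isfinite(z)&(z>.05)
    for x0 in range(9):
        print(n,round(x0*.1,1),end=": ")
        for y0 in range(0,9):
            s=k&(W[...,0]>=x0*.1)&(W[...,0]<x0*.1+.1)&(W[...,1]>=y0*.1)&(W[...,1]<y0*.1+.1)
            print("%.2f"%(np.nanmax(z[s]) if s.sum()>5 else 0),end=" ")
        print()
W=cloud("scene",np.load("scene0.npy"));q=W[10:60,440:540].reshape(-1,3);print("shade",np.nanmin(q,0),np.nanmax(q,0))
s=r.get_state();q=s['orientation'];print(q)
from scipy.spatial.transform import Rotation as R
M=R.from_quat(q[[1,2,3,0]]).as_matrix();print(M.round(4))
P=s['ee_pos']
for t in [(.468,.166,.35)]: print((M.T@(np.array(t)-P)).round(4))
E
```

```text
top 0.0: 0.31 0.00 0.00 0.00 0.00 0.00 0.00 0.00 0.00 
top 0.1: 0.31 0.00 0.00 0.00 0.62 0.45 0.00 0.00 0.00 
top 0.2: 0.00 0.00 0.00 0.00 0.62 0.45 0.33 0.00 0.00 
top 0.3: 0.09 0.00 0.00 0.00 0.00 0.36 0.34 0.00 0.00 
top 0.4: 0.09 0.25 0.25 0.11 0.11 0.00 0.30 0.00 0.00 
top 0.5: 0.00 0.10 0.06 0.30 0.00 0.00 0.00 0.00 0.00 
top 0.6: 0.14 0.17 0.14 0.30 0.29 0.21 0.24 0.15 0.00 
top 0.7: 0.15 0.14 0.14 0.00 0.00 0.21 0.24 0.00 0.00 
top 0.8: 0.00 0.00 0.21 0.20 0.00 0.00 0.00 0.00 0.00 
scene 0.0: 0.35 0.00 0.00 0.00 0.00 0.00 0.00 0.00 0.00 
scene 0.1: 0.31 0.00 0.00 0.00 0.35 0.35 0.31 0.00 0.00 
scene 0.2: 0.00 0.00 0.00 0.00 0.35 0.38 0.34 0.00 0.00 
scene 0.3: 0.08 0.00 0.00 0.00 0.00 0.40 0.41 0.39 0.00 
scene 0.4: 0.09 0.25 0.24 0.11 0.11 0.00 0.40 0.38 0.00 
scene 0.5: 0.00 0.09 0.06 0.00 0.00 0.00 0.00 0.00 0.00 
scene 0.6: 0.13 0.17 0.14 0.30 0.28 0.21 0.23 0.00 0.00 
scene 0.7: 0.14 0.14 0.13 0.00 0.00 0.21 0.23 0.00 0.00 
scene 0.8: 0.00 0.00 0.20 0.20 0.00 0.00 0.00 0.00 0.00 
shade [-0.54705362  0.55454441 -0.76668005] [0.43130855 2.07630786 0.39228943]
[ 3.88726134e-04  8.13003836e-01  5.82257779e-01 -6.99721126e-04]
[[ 3.220e-01  9.468e-01 -7.000e-04]
 [ 9.468e-01 -3.220e-01 -1.400e-03]
 [-1.600e-03 -2.000e-04 -1.000e+00]]
[-0.2918  0.3897 -0.1445]
```

jog_arm --pt "0 -0.03 0.012 -0.03 -4" --pt "0 -0.06 0.025 -0.06 -8" --pt "0 -0.095 0.04 -0.08 -12" --pt "0 -0.13 0.055 -0.1 -16" --pt "0 -0.165 0.07 -0.12 -18.8"

```text
t: 0.52
ee_pos: [0.2053, 0.3955, 0.3221]
orientation: [0.0, 0.705, 0.709, -0.0]
force: [1.8, -0.0, 0.2]
grip_width: 0.997
```

jog_arm --pt "0 -0.025 0.029 0 0" --pt "0 -0.05 0.058 0 0" --pt "0 -0.075 0.087 0 0" --pt "0 -0.1 0.116 0 0" --pt "0 -0.125 0.145 0 0"

```text
t: 0.93
ee_pos: [0.3515, 0.2707, 0.3216]
orientation: [-0.0, 0.707, 0.707, 0.0]
force: [0.7, 1.7, -0.3]
grip_width: 0.999
```

jog_arm --pt "0 -0.025 0.029 0 0" --pt "0 -0.05 0.058 0 0" --pt "0 -0.075 0.087 0 0" --pt "0 -0.1 0.112 0 0" --pt "0 -0.104 0.117 0 0"

```text
t: 1.35
ee_pos: [0.4713, 0.1646, 0.3211]
orientation: [0.001, 0.708, 0.706, -0.0]
force: [0.7, 0.8, 0.2]
grip_width: 0.995
```

jog_arm --pt "0 0.001 -0.003 0.0 0" --pt "0 0.001 -0.003 0.03 0" --pt "0 0.001 -0.003 0.06 0" --pt "0 0.001 -0.003 0.09 0" --pt "0 0.001 -0.003 0.109 0"

```text
t: 1.77
ee_pos: [0.4613, 0.1703, 0.2101]
orientation: [-0.001, 0.707, 0.708, -0.001]
force: [0.1, -0.4, -0.0]
grip_width: 1.001
```

```bash
python3 - <<'E'
from h import *
a=[]
for n,(x0,y0) in [("top",(180,220)),("scene",(290,110))]:
    p,d=optics.capture(n); a.append(cv2.resize(p[y0:y0+140,x0:x0+140,::-1],(400,400)))
cv2.imwrite("pics/g1.png",np.hstack(a)); print(r.get_state()['ee_pos'],r.get_state()['force'])
E
```

```text
[0.46022667 0.16995537 0.20955067] [ 0.03154112  0.01215646 -0.32923626]
```

View pics/g1.png

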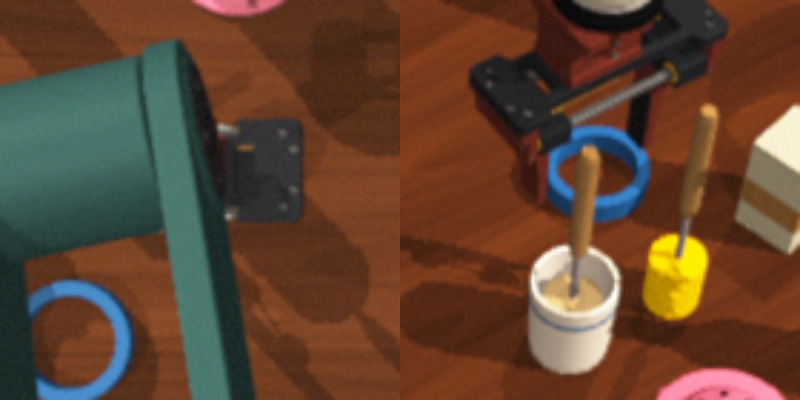

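```bash
python3 - <<'E'
from h import *
P=r.get_state()['ee_pos'];print(P)
p,d=optics.capture("scene");W=cloud("scene",d)
c=p[:,:,::-1].copy()
for dy in(-.044,0,.044):
    for z in (.191,.21,.25):
        u=proj("scene",[P[0],P[1]+dy,z]).round().astype(int);cv2.circle(c,tuple(u),1,(255,0,0),-1)
for z in (.15,.2,.25):
    u=proj("scene",[.468,.166,z]).round().astype(int);cv2.circle(c,tuple(u),1,(0,255,0),-1)
cv2.imwrite("pics/g2.png",cv2.resize(c[110:250,290:430],(600,600)))
x,y,z=[W[...,i] for i in range(3)]
k=(np.hypot(x-.468,y-.167)<.09)&(z>.17)&(z<.26)
hsv=cv2.cvtColor(p,cv2.COLOR_RGB2HSV)
h=k&(z<.245)&(hsv[...,0]>8)&(hsv[...,0]<25)&(hsv[...,2]>90); 
for z0 in np.arange(.17,.26,.01):
    q=W[k&(z>=z0)&(z<z0+.01)];print(round(z0,2),len(q),q.min(0).round(3),q.max(0).round(3))
E
```

```text
[0.46022667 0.16995537 0.20955067]
0.17 19 [0.463 0.155 0.17 ] [0.475 0.172 0.18 ]
0.18 24 [0.463 0.155 0.181] [0.476 0.17  0.19 ]
0.19 22 [0.46  0.157 0.19 ] [0.476 0.169 0.2  ]
0.2 22 [0.465 0.156 0.2  ] [0.476 0.171 0.21 ]
0.21 26 [0.462 0.157 0.21 ] [0.477 0.169 0.219]
0.22 47 [0.45  0.116 0.22 ] [0.475 0.22  0.23 ]
0.23 83 [0.45  0.115 0.23 ] [0.476 0.222 0.24 ]
0.24 103 [0.449 0.116 0.24 ] [0.475 0.223 0.25 ]
0.25 58 [0.45  0.115 0.25 ] [0.475 0.222 0.26 ]
```

View pics/g2.png

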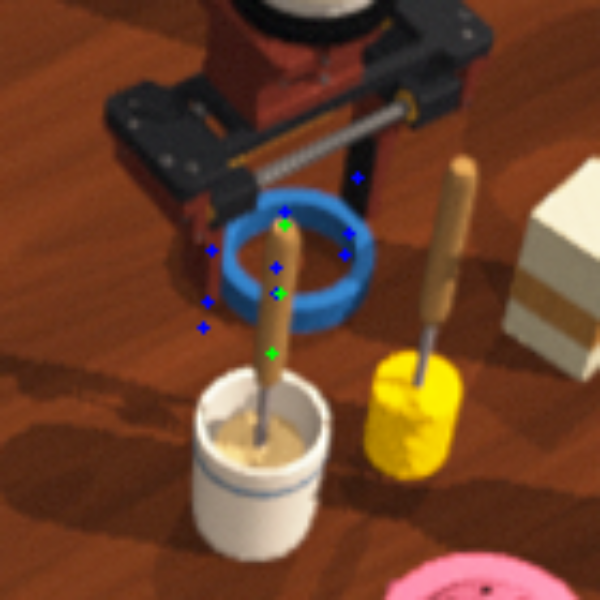

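```bash
python3 - <<'E'
from h import *
for n in("scene","top"):
    p,d=optics.capture(n);W=cloud(n,d);x,y,z=[W[...,i] for i in range(3)]
    far=np.hypot(x-.468,y-.166)>.025
    k=far&(abs(x-.46)<.06)&(abs(y-.17)<.07)&(z>.12)&(z<.3)
    for side in(-1,1):
        for z0 in np.arange(.15,.3,.01):
            q=W[k&(z>=z0)&(z<z0+.01)&(side*(y-.17)>0)]
            if len(q):print(n,side,round(z0,2),len(q),q.min(0).round(3),q.max(0).round(3))
p,d=optics.capture("scene")
cv2.imwrite("pics/g3.png",cv2.resize(p[130:190,320:390,::-1],(700,600),interpolation=cv2.INTER_NEAREST))
E
```

```text
scene -1 0.22 1 [0.473 0.122 0.227] [0.473 0.122 0.227]
scene -1 0.23 28 [0.453 0.115 0.23 ] [0.475 0.124 0.24 ]
scene -1 0.24 29 [0.452 0.115 0.24 ] [0.476 0.123 0.25 ]
scene -1 0.25 27 [0.452 0.115 0.251] [0.475 0.125 0.26 ]
scene -1 0.26 22 [0.461 0.114 0.26 ] [0.477 0.124 0.27 ]
scene -1 0.27 15 [0.468 0.114 0.27 ] [0.475 0.124 0.28 ]
scene -1 0.28 2 [0.474 0.115 0.282] [0.475 0.117 0.282]
scene 1 0.22 6 [0.462 0.213 0.227] [0.473 0.222 0.23 ]
scene 1 0.23 32 [0.454 0.211 0.23 ] [0.477 0.22  0.24 ]
scene 1 0.24 30 [0.451 0.211 0.24 ] [0.475 0.222 0.25 ]
scene 1 0.25 34 [0.454 0.212 0.25 ] [0.476 0.225 0.26 ]
scene 1 0.26 38 [0.452 0.211 0.26 ] [0.476 0.223 0.27 ]
scene 1 0.27 30 [0.457 0.212 0.27 ] [0.475 0.223 0.28 ]
scene 1 0.28 27 [0.451 0.213 0.281] [0.476 0.226 0.29 ]
scene 1 0.29 24 [0.452 0.213 0.29 ] [0.476 0.226 0.299]
```

View pics/g3.png

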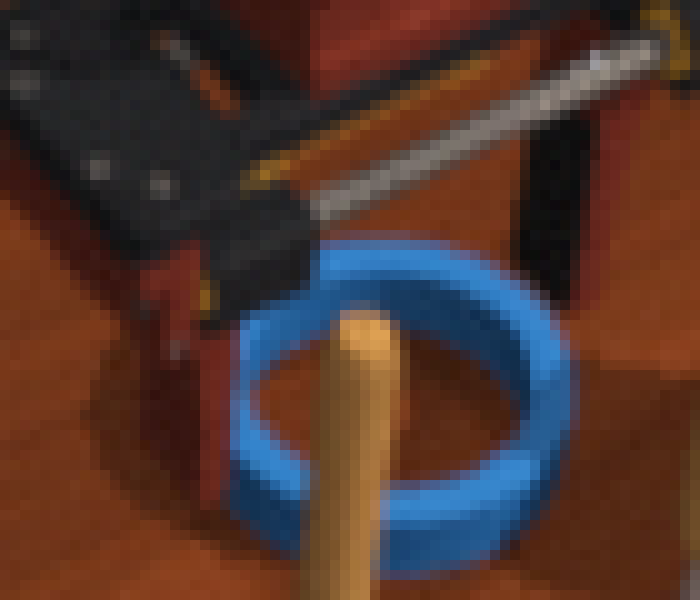

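```bash
python3 - <<'E'
from h import *
print(r.get_state())
p,d=optics.capture("scene");W=cloud("scene",d);x,y,z=[W[...,i] for i in range(3)]
print(r.get_state()['ee_pos'],r.get_state()['t'])
hsv=cv2.cvtColor(p,cv2.COLOR_RGB2HSV)
for v in range(160,185,2): print(v,[tuple(W[v,u].round(3)) for u in (334,337,340,342)])
print(proj("scene",[.465,.113,.191]))
E
```

```text
{'t': 2.0667, 'q': array([ 2.10984446e-01,  1.98102266e-01,  1.72023673e+00,  1.45948469e-04,
        1.22070508e+00, -1.36103017e+00]), 'joint_vel': array([-0.00737982, -0.00321742, -0.0085206 , -0.00106857, -0.00430822,
       -0.00213596]), 'effort': array([ 1.00171336e-01, -3.91393304e+01, -2.55630469e+01,  1.08800211e-02,
        1.20877577e-01,  7.56137859e-03]), 'ee_pos': array([0.46542399, 0.17019902, 0.21433432]), 'orientation': array([6.35477325e-04, 7.06692990e-01, 7.07519179e-01, 1.10665613e-03]), 'force': array([ 0.4144217 , -0.35479308, -0.54589398]), 'torque': array([0.00726197, 0.01617211, 0.00433356]), 'grip_width': 0.9994837295032821}
[0.46569462 0.17006479 0.2144122 ] 2.1167
160 [(np.float64(0.498), np.float64(0.084), np.float64(0.335)), (np.float64(0.499), np.float64(0.091), np.float64(0.331)), (np.float64(0.498), np.float64(0.098), np.float64(0.327)), (np.float64(0.499), np.float64(0.102), np.float64(0.325))]
162 [(np.float64(0.492), np.float64(0.089), np.float64(0.32)), (np.float64(0.499), np.float64(0.091), np.float64(0.326)), (np.float64(0.499), np.float64(0.0
[... 2052 characters left out ...]
p.float64(0.0)), (np.float64(0.32), np.float64(0.232), np.float64(0.001)), (np.float64(0.478), np.float64(0.118), np.float64(0.235)), (np.float64(0.325), np.float64(0.246), np.float64(-0.003))]
182 [(np.float64(0.32), np.float64(0.223), np.float64(-0.001)), (np.float64(0.327), np.float64(0.228), np.float64(0.002)), (np.float64(0.329), np.float64(0.236), np.float64(-0.001)), (np.float64(0.332), np.float64(0.24), np.float64(0.0))]
184 [(np.float64(0.326), np.float64(0.219), np.float64(-0.001)), (np.float64(0.331), np.float64(0.225), np.float64(0.001)), (np.float64(0.335), np.float64(0.231), np.float64(0.001)), (np.float64(0.338), np.float64(0.236), np.float64(0.0))]
[333.68391241 189.96093435]
```

```bash
python3 - <<'E'
from h import *
p=np.load("scene0p.npy");W=cloud("scene",np.load("scene0.npy"))
cv2.imwrite("pics/g4.png",cv2.resize(p[0:60,380:450,::-1],(700,600),interpolation=cv2.INTER_NEAREST))
for v in range(0,50,3): print(v,[tuple(float(a) for a in W[v,u].round(3)) for u in range(394,424,6)])
print(proj("scene",[.193,.567,.186]))
E
```

```text
0 [(0.161, 0.489, 0.343), (0.172, 0.498, 0.346), (-0.359, 1.035, -0.113), (0.185, 0.525, 0.344), (0.2, 0.53, 0.35)]
3 [(0.172, 0.481, 0.344), (0.179, 0.493, 0.344), (0.191, 0.501, 0.347), (0.196, 0.516, 0.345), (0.203, 0.529, 0.344)]
6 [(0.176, 0.478, 0.339), (0.19, 0.484, 0.345), (0.198, 0.496, 0.345), (0.201, 0.513, 0.341), (0.206, 0.528, 0.338)]
9 [(0.171, 0.484, 0.327), (0.198, 0.478, 0.343), (0.205, 0.49, 0.343), (nan, nan, nan), (-0.308, 1.058, -0.132)]
12 [(0.165, 0.491, 0.313), (0.199, 0.479, 0.336), (0.194, 0.503, 0.325), (0.202, 0.515, 0.325), (-0.307, 1.06, -0.144)]
15 [(0.168, 0.49, 0.308), (0.2, 0.479, 0.329), (0.2, 0.499, 0.322), (0.21, 0.509, 0.324), (0.212, 0.527, 0.319)]
18 [(-0.378, 1.004, -0.19), (0.2, 0.481, 0.32), (0.202, 0.498, 0.316), (0.209, 0.512, 0.314), (-0.301, 1.06, -0.167)]
21 [(-0.153, 0.795, -0.001), (0.2, 0.482, 0.312), (0.204, 0.499, 0.308), (0.21, 0.512, 0.307), (-0.299, 1.061, -0.18)]
24 [(-0.14, 0.785, -0.001), (0.199, 0.486, 0.302), (0.187, 0.517, 0.284), (-0.316, 1.048, -0.198), (-0.299, 1.065, -0.194)]
27 [(-0.129, 0.776, -0.002), (0.167, 0.518
[... 273 characters left out ...]
58), (nan, nan, nan), (-0.303, 1.079, -0.243)]
36 [(-0.09, 0.746, -0.003), (0.174, 0.517, 0.242), (-0.065, 0.776, 0.001), (-0.059, 0.799, -0.004), (-0.307, 1.087, -0.262)]
39 [(-0.08, 0.739, -0.006), (0.176, 0.516, 0.235), (-0.054, 0.768, -0.001), (-0.044, 0.785, -0.001), (-0.309, 1.093, -0.28)]
42 [(-0.063, 0.725, -0.001), (0.181, 0.513, 0.23), (-0.041, 0.758, -0.0), (-0.031, 0.775, -0.001), (-0.023, 0.794, -0.003)]
45 [(-0.053, 0.718, -0.003), (-0.04, 0.731, -0.0), (-0.028, 0.747, 0.001), (-0.021, 0.767, -0.003), (-0.015, 0.789, -0.008)]
48 [(-0.039, 0.706, -0.001), (-0.031, 0.725, -0.004), (-0.014, 0.735, 0.002), (-0.009, 0.758, -0.004), (0.004, 0.772, -0.001)]
[416.21234408  51.9413072 ]
```

View pics/g4.png

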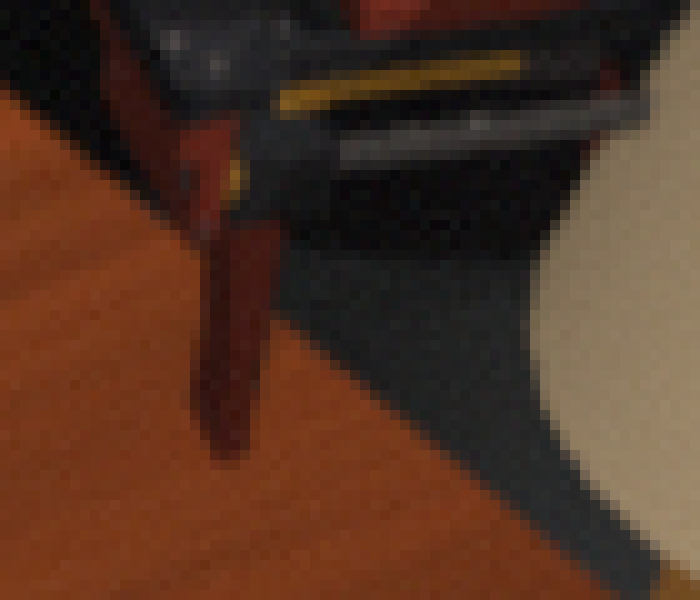

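jog_arm --pt "0 -0.003 0.002 0.008 0" --pt "0 -0.003 0.002 0.015 0" --pt "0 -0.003 0.002 0.02 0" --pt "0 -0.003 0.002 0.025 0" --pt "0 -0.003 0.002 0.028 0"

```text
t: 2.53
ee_pos: [0.4663, 0.1661, 0.1837]
orientation: [-0.0, 0.707, 0.707, -0.001]
force: [0.6, -0.7, 0.4]
grip_width: 0.998
```

jog_arm --pt "0 0 0 0.003 0" --pt "0 0 0 0.006 0" --pt "0 0 0 0.008 0" --pt "0 0 0 0.008 0"

```text
t: 2.87
ee_pos: [0.4665, 0.1663, 0.1762]
orientation: [-0.0, 0.707, 0.707, -0.0]
force: [-0.8, 0.5, 1.0]
grip_width: 1.001
```

```bash
python3 - <<'E'
from h import *
p,d=optics.capture("scene");cv2.imwrite("pics/g5.png",cv2.resize(p[110:250,290:430,::-1],(600,600)))
s=r.get_state();print(s['ee_pos'],s['force'])
W=cloud("scene",d);x,y,z=[W[...,i] for i in range(3)]
k=(abs(x-.468)<.02)&(abs(y-.168)<.06)&(abs(y-.166)>.02)&(z>.1)&(z<.3);print(W[k].min(0),W[k].max(0))
E
```

```text
[0.46667796 0.16627242 0.17646558] [-0.0441839   0.33747848  0.2908421 ]
[0.45002671 0.10885717 0.19108934] [0.48789578 0.22771619 0.29985222]
```

View pics/g5.png

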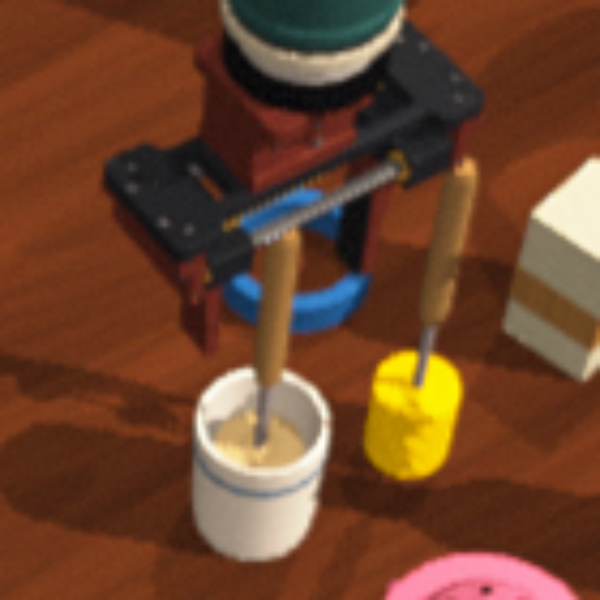

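jog_arm --pt "0.5 0 0 0 0" --pt "0.8 0 0 0 0" --pt "1 0 0 0 0" --pt "1 0 0 0 0" --pt "1 0 0 0 0" --grip_force 25

```text
t: 3.33
ee_pos: [0.4669, 0.1663, 0.1768]
orientation: [0.0, 0.707, 0.707, 0.0]
force: [-0.0, -0.3, -0.3]
grip_width: 0.661
```

jog_arm --pt "1 0 0 0 0" --pt "1 0 0 0 0" --pt "1 0 0 0 0"

```text
t: 3.58
ee_pos: [0.4668, 0.1663, 0.1767]
orientation: [0.0, 0.707, 0.707, -0.0]
force: [-0.1, 0.7, -0.1]
grip_width: 0.437
```

jog_arm --pt "1 0 0 -0.01 0" --pt "1 0 0 -0.03 0" --pt "1 0 0 -0.05 0" --pt "1 0 0 -0.07 0" --pt "1 0 0 -0.09 0"

```text
t: 4.0
ee_pos: [0.4667, 0.1663, 0.2683]
orientation: [0.0, 0.707, 0.707, 0.0]
force: [0.1, -0.2, 0.3]
grip_width: 0.052
```

jog_arm --pt "1 0 0 -0.02 0" --pt "1 0 0 -0.04 0" --pt "1 0 0 -0.06 0" --pt "1 0 0 -0.07 0" --pt "1 0 0 -0.07 0"

```text
t: 4.42
ee_pos: [0.4682, 0.1666, 0.3396]
orientation: [0.001, 0.707, 0.707, 0.002]
force: [1.1, -0.3, 0.4]
grip_width: 0.002
```

```bash
python3 - <<'E'
from h import *
s=r.get_state();print(s['ee_pos'],s['force'],s['grip_width'],s['q'])
for n in("scene","top"):
    p,d=optics.capture(n);np.save(n+"1p.npy",p);np.save(n+"1.npy",d);cv2.imwrite(f"pics/l1{n}.png",p[:,:,::-1])
E
```

```text
[0.46820565 0.16664103 0.33955726] [ 1.05616417 -0.2648479   0.42143997] 0.0020954155414365907 [ 2.02910778e-01  1.04274112e-01  1.52320582e+00 -7.83613772e-05
  1.50901878e+00 -1.36827808e+00]
```

View pics/l1scene.png

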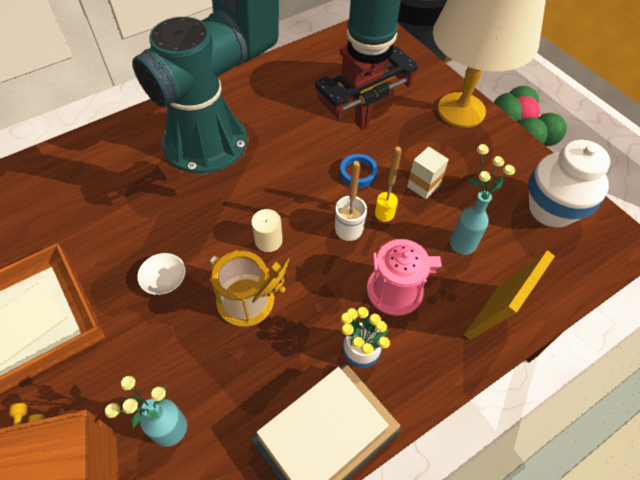

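jog_arm --pt "0.3 -0.001 -0.002 0 0" --pt "0.3 -0.001 -0.002 0 0" --pt "0.3 -0.001 -0.002 0 0" --pt "0.3 -0.001 -0.002 0 0" --pt "0.3 -0.001 -0.002 0 0"

```text
t: 4.93
ee_pos: [0.4646, 0.1653, 0.3362]
orientation: [-0.0, 0.707, 0.707, -0.0]
force: [-0.0, -0.2, 0.6]
grip_width: 0.348
```

```bash
python3 - <<'E'
from h import *
for n in("scene","top"):
    W=cloud(n,np.load(n+"1.npy"));x,y,z=[W[...,i] for i in range(3)]
    k=(abs(x-.468)<.04)&(abs(y-.166)<.04)&(z>.2)&(z<.41)
    for z0 in np.arange(.2,.41,.01):
        q=W[k&(z>=z0)&(z<z0+.01)]
        if len(q):print(n,round(z0,2),len(q),q.mean(0).round(3),q.min(0).round(3),q.max(0).round(3))
E
```

```text
scene 0.2 25 [0.472 0.162 0.205] [0.466 0.156 0.2  ] [0.476 0.172 0.21 ]
scene 0.21 28 [0.471 0.161 0.216] [0.462 0.156 0.21 ] [0.476 0.169 0.22 ]
scene 0.22 21 [0.471 0.161 0.226] [0.462 0.157 0.221] [0.476 0.168 0.23 ]
scene 0.23 27 [0.471 0.162 0.235] [0.459 0.157 0.23 ] [0.476 0.171 0.24 ]
scene 0.24 40 [0.469 0.164 0.245] [0.462 0.157 0.24 ] [0.476 0.172 0.25 ]
scene 0.25 1 [0.468 0.162 0.251] [0.468 0.162 0.251] [0.468 0.162 0.251]
scene 0.35 15 [0.473 0.162 0.358] [0.456 0.156 0.355] [0.481 0.174 0.36 ]
scene 0.36 60 [0.474 0.161 0.365] [0.457 0.156 0.36 ] [0.482 0.175 0.37 ]
scene 0.37 57 [0.475 0.162 0.375] [0.457 0.156 0.37 ] [0.481 0.175 0.379]
scene 0.38 53 [0.474 0.161 0.385] [0.459 0.154 0.38 ] [0.482 0.174 0.39 ]
scene 0.39 66 [0.476 0.162 0.395] [0.46  0.153 0.39 ] [0.483 0.177 0.4  ]
scene 0.4 62 [0.476 0.162 0.405] [0.461 0.151 0.4  ] [0.481 0.179 0.41 ]
```

jog_arm --pt "0.3 0 0.001 0.02 0" --pt "0.3 0 0.001 0.05 0" --pt "0.3 0 0.001 0.08 0" --pt "0.3 0 0.001 0.11 0" --pt "0.3 0 0.001 0.135 0"

```text
t: 5.35
ee_pos: [0.4651, 0.1651, 0.1998]
orientation: [-0.0, 0.707, 0.707, -0.001]
force: [-1.0, -0.7, -0.7]
grip_width: 0.69
```

jog_arm --pt "0.3 0 0 0.01 0" --pt "0.3 0 0 0.018 0" --pt "0.3 0 0 0.024 0" --pt "0.5 0 0 0.025 0" --pt "0.6 0 0 0.025 0"

```text
t: 5.77
ee_pos: [0.4666, 0.1655, 0.1774]
orientation: [0.0, 0.707, 0.707, 0.001]
force: [0.3, -0.0, 0.7]
grip_width: 0.584
```

jog_arm --pt "0.7 0 0 0 0" --pt "0.8 0 0 0 0" --pt "0.9 0 0 0 0" --pt "1 0 0 0 0" --pt "1 0 0 0 0" --grip_force 25

```text
t: 6.18
ee_pos: [0.466, 0.1654, 0.177]
orientation: [0.0, 0.707, 0.707, 0.0]
force: [0.7, 0.8, -0.7]
grip_width: 0.208
```

jog_arm --pt "1 0 0 0 0" --pt "1 0 0 0 0" --pt "1 0 0 0 0" --pt "1 0 0 0 0" --pt "1 0 0 0 0"

```text
t: 6.6
ee_pos: [0.466, 0.1654, 0.1769]
orientation: [0.0, 0.707, 0.707, 0.0]
force: [-0.0, -0.1, 3.5]
grip_width: 0.191
```

jog_arm --pt "1 0 0 -0.01 0" --pt "1 0 0 -0.03 0" --pt "1 0 0 -0.055 0" --pt "1 0 0 -0.08 0" --pt "1 0 0 -0.105 0"

```text
t: 7.02
ee_pos: [0.4652, 0.1651, 0.2829]
orientation: [-0.0, 0.707, 0.707, -0.001]
force: [0.3, 0.8, -0.7]
grip_width: 0.191
```

jog_arm --pt "1 0 0 -0.025 0" --pt "1 0 0 -0.045 0" --pt "1 0 0 -0.06 0" --pt "1 0 0 -0.065 0" --pt "1 0 0 -0.065 0"

```text
t: 7.43
ee_pos: [0.4663, 0.1654, 0.3481]
orientation: [0.001, 0.707, 0.707, 0.001]
force: [0.6, -0.1, -1.1]
grip_width: 0.188
```

```bash
cat > b.py <<'E'
from h import *
import sys
s=r.get_state();P=s['ee_pos'];print(P,s['force'],s['grip_width'],s['t'])
p,d=optics.capture("scene");cv2.imwrite(f"pics/{sys.argv[1]}.png",p[:,:,::-1])
W=cloud("scene",d);x,y,z=[W[...,i] for i in range(3)]
k=(np.hypot(x-P[0],y-P[1])<.05)&(z<P[2]+.02)&(z>P[2]-.2)
for z0 in np.arange(P[2]-.2,P[2]+.02,.015):
    q=W[k&(z>=z0)&(z<z0+.015)]
    if len(q)>3:print(round(z0,3),len(q),((q.min(0)+q.max(0))/2).round(3),q.min(0).round(3),q.max(0).round(3))
E
python3 b.py l2
```

```text
[0.46634775 0.16541661 0.34806332] [ 0.55256898 -0.07672128 -1.0707877 ] 0.18780832570260908 7.4333
0.178 93 [0.475 0.16  0.186] [0.457 0.14  0.178] [0.493 0.18  0.193]
0.193 95 [0.474 0.161 0.2  ] [0.455 0.14  0.193] [0.493 0.182 0.208]
0.208 109 [0.472 0.163 0.216] [0.452 0.139 0.208] [0.493 0.186 0.223]
0.223 273 [0.467 0.163 0.231] [0.442 0.138 0.223] [0.492 0.189 0.238]
0.238 120 [0.47  0.164 0.245] [0.448 0.141 0.238] [0.491 0.187 0.251]
0.253 15 [0.469 0.162 0.261] [0.466 0.159 0.254] [0.472 0.166 0.268]
0.268 19 [0.468 0.164 0.276] [0.464 0.161 0.268] [0.472 0.167 0.283]
0.283 12 [0.469 0.162 0.289] [0.466 0.16  0.284] [0.472 0.165 0.293]
0.298 30 [0.47  0.164 0.305] [0.464 0.156 0.298] [0.476 0.171 0.313]
0.313 52 [0.469 0.162 0.321] [0.462 0.156 0.313] [0.476 0.169 0.328]
0.328 47 [0.469 0.162 0.336] [0.463 0.156 0.328] [0.476 0.169 0.343]
0.343 41 [0.469 0.163 0.35 ] [0.462 0.155 0.344] [0.476 0.17  0.357]
0.358 33 [0.469 0.164 0.363] [0.459 0.148 0.358] [0.479 0.18  0.368]
```

View pics/l2.png

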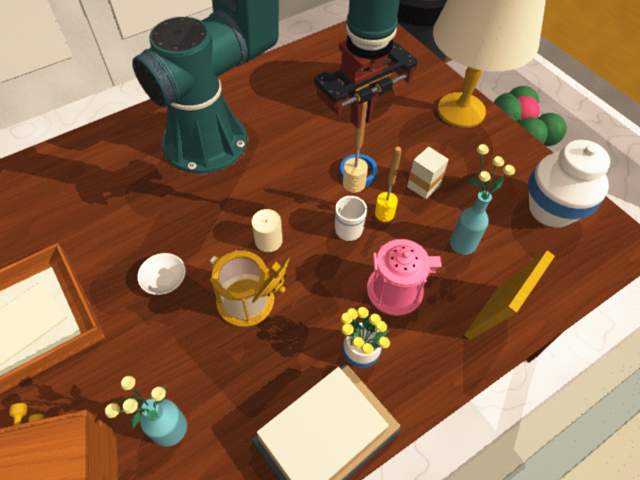

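jog_arm --pt "1 -0.02 0.002 0 0" --pt "1 -0.05 0.005 0 0" --pt "1 -0.08 0.008 0 0" --pt "1 -0.11 0.012 0 0" --pt "1 -0.14 0.015 0 0"

```text
t: 7.9
ee_pos: [0.4798, 0.0242, 0.3449]
orientation: [-0.001, 0.707, 0.707, -0.001]
force: [1.2, -0.6, -0.5]
grip_width: 0.191
```

jog_arm --pt "1 -0.03 0.003 0 0" --pt "1 -0.06 0.006 0 0" --pt "1 -0.09 0.01 0 0" --pt "1 -0.12 0.013 0 0" --pt "1 -0.145 0.016 0 0"

```text
t: 8.32
ee_pos: [0.4958, -0.1214, 0.3448]
orientation: [-0.001, 0.707, 0.707, -0.001]
force: [0.5, 1.1, -0.0]
grip_width: 0.19
```

jog_arm --pt "1 -0.015 0.001 0 0" --pt "1 -0.025 0.002 0 0" --pt "1 -0.027 0.002 0 0" --pt "1 -0.027 0.002 0 0" --pt "1 -0.027 0.002 0 0"

```text
t: 8.73
ee_pos: [0.4985, -0.1457, 0.3461]
orientation: [-0.001, 0.707, 0.707, -0.0]
force: [1.0, 0.5, -0.8]
grip_width: 0.193
```

```bash
python3 b.py l3; python3 - <<'E'
from h import *
p=cv2.imread("pics/l3.png");P=r.get_state()['ee_pos'];print(P)
cv2.imwrite("pics/l3c.png",cv2.resize(p[100:340,150:390],(600,600)))
t,d=optics.capture("top");cv2.imwrite("pics/l3t.png",t[150:350,280:520,::-1])
E
```

```text
[ 0.49850311 -0.1456554   0.34612291] [ 0.96067817  0.46755298 -0.7550879 ] 0.19331379835462748 8.7333
0.176 92 [ 0.51  -0.146  0.184] [ 0.495 -0.17   0.177] [ 0.524 -0.122  0.191]
0.191 89 [ 0.51  -0.148  0.199] [ 0.495 -0.171  0.191] [ 0.524 -0.125  0.206]
0.206 114 [ 0.508 -0.147  0.214] [ 0.491 -0.171  0.206] [ 0.525 -0.123  0.221]
0.221 339 [ 0.499 -0.146  0.229] [ 0.475 -0.171  0.221] [ 0.524 -0.122  0.236]
0.236 159 [ 0.5   -0.146  0.243] [ 0.476 -0.17   0.236] [ 0.524 -0.122  0.25 ]
0.251 14 [ 0.501 -0.147  0.258] [ 0.499 -0.149  0.252] [ 0.504 -0.144  0.264]
0.266 22 [ 0.501 -0.146  0.274] [ 0.498 -0.149  0.266] [ 0.505 -0.143  0.281]
0.281 11 [ 0.501 -0.148  0.289] [ 0.499 -0.151  0.282] [ 0.504 -0.144  0.295]
0.296 32 [ 0.503 -0.148  0.304] [ 0.498 -0.154  0.297] [ 0.509 -0.141  0.311]
0.311 45 [ 0.504 -0.147  0.319] [ 0.499 -0.155  0.311] [ 0.509 -0.139  0.326]
0.326 52 [ 0.503 -0.147  0.333] [ 0.497 -0.154  0.326] [ 0.508 -0.14   0.341]
0.341 47 [ 0.504 -0.147  0.349] [ 0.499 -0.154  0.341] [ 0.509 -0.139  0.356]
0.356 44 [ 0.505 -0.146  0.361] [ 0.498 -0.162  0.356] [ 0.511 -0.13   0.366]
[ 0.49861279 -0.14550332  0.34638261]
```

View pics/l3c.png

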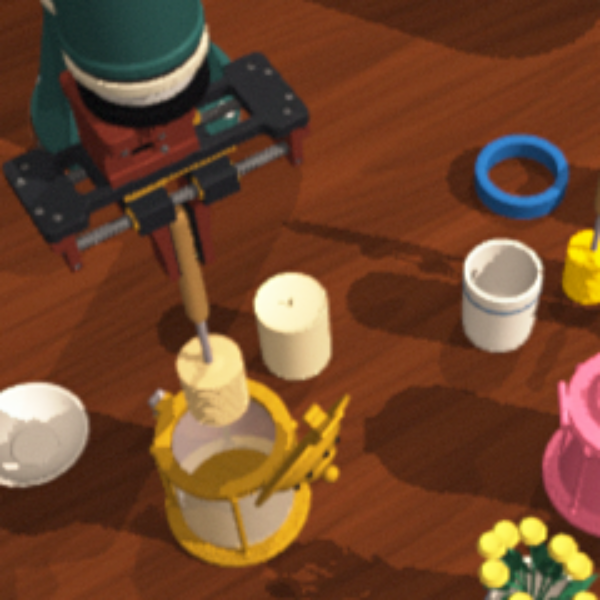

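jog_arm --pt "1 -0.002 0.001 0.01 0" --pt "1 -0.002 0.001 0.03 0" --pt "1 -0.002 0.001 0.05 0" --pt "1 -0.002 0.001 0.07 0" --pt "1 -0.002 0.001 0.09 0"

```text
t: 9.25
ee_pos: [0.4997, -0.148, 0.2553]
orientation: [0.0, 0.707, 0.708, 0.0]
force: [0.1, -0.1, -0.7]
grip_width: 0.186
```

jog_arm --pt "1 0 0 0.02 0" --pt "1 0 0 0.035 0" --pt "1 0 0 0.05 0" --pt "1 0 0 0.058 0" --pt "1 0 0 0.06 0"

```text
t: 9.67
ee_pos: [0.4987, -0.1477, 0.1948]
orientation: [-0.001, 0.707, 0.707, -0.001]
force: [-0.8, -0.7, -0.6]
grip_width: 0.19
```

jog_arm --pt "1 0 0 0 0" --pt "1 0 0 0 0"

```text
t: 9.83
ee_pos: [0.5003, -0.1487, 0.1972]
orientation: [0.0, 0.707, 0.707, 0.0]
force: [-0.4, -0.8, -0.4]
grip_width: 0.19
```

```bash
python3 b.py l4; python3 - <<'E'
from h import *
p=cv2.imread("pics/l4.png")
cv2.imwrite("pics/l4c.png",cv2.resize(p[160:340,150:330],(600,600)))
E
```

```text
[ 0.50034713 -0.14870076  0.19723366] [-0.43840933 -0.80269002 -0.38618919] 0.19018972199312179 9.8333
-0.003 11 [ 0.502 -0.142  0.01 ] [ 0.456 -0.174  0.009] [ 0.549 -0.11   0.012]
0.012 55 [ 0.501 -0.142  0.02 ] [ 0.453 -0.182  0.013] [ 0.549 -0.103  0.026]
0.027 50 [ 0.501 -0.141  0.035] [ 0.451 -0.179  0.027] [ 0.55  -0.102  0.042]
0.042 92 [ 0.5   -0.143  0.05 ] [ 0.451 -0.185  0.042] [ 0.55  -0.101  0.057]
0.057 96 [ 0.5   -0.144  0.065] [ 0.451 -0.188  0.057] [ 0.55  -0.1    0.072]
0.072 314 [ 0.5   -0.143  0.08 ] [ 0.451 -0.185  0.072] [ 0.55  -0.1    0.087]
0.087 209 [ 0.5   -0.147  0.095] [ 0.45  -0.193  0.087] [ 0.55  -0.1    0.102]
0.102 49 [ 0.478 -0.147  0.11 ] [ 0.451 -0.187  0.102] [ 0.505 -0.108  0.117]
0.117 405 [ 0.501 -0.149  0.124] [ 0.452 -0.198  0.117] [ 0.55  -0.099  0.132]
0.132 8 [ 0.503 -0.151  0.137] [ 0.501 -0.153  0.133] [ 0.505 -0.148  0.142]
0.147 20 [ 0.505 -0.15   0.155] [ 0.5   -0.157  0.148] [ 0.51  -0.142  0.162]
0.162 30 [ 0.506 -0.15   0.169] [ 0.502 -0.158  0.162] [ 0.51  -0.143  0.176]
0.177 33 [ 0.506 -0.15   0.185] [ 0.5   -0.158  0.178] [ 0.511 -0.142  0.192]
0.192 34 [ 0.505 -0.15   0.2  ] [ 0.5   -0.157  0.192] [ 0.51  -0.143  0.207]
0.207 26 [ 0.509 -0.147  0.212] [ 0.505 -0.16   0.208] [ 0.513 -0.134  0.217]
```

View pics/l4c.png

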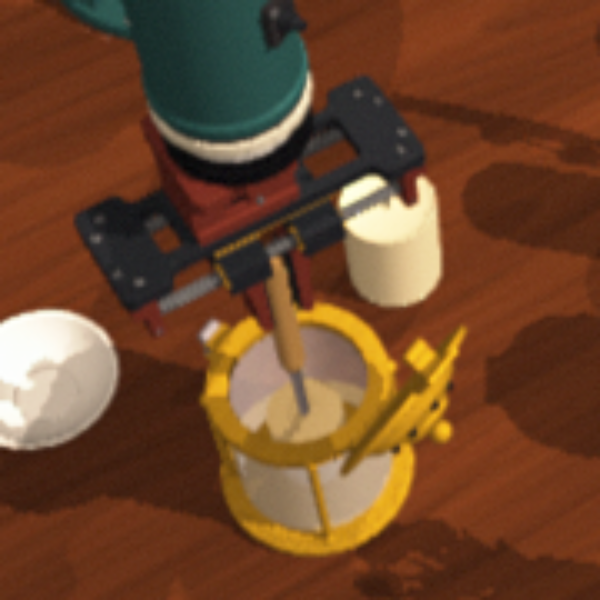

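jog_arm --pt "1 0 0 0.004 0" --pt "1 0 0 0.004 0" --pt "1 0 0 0.004 0"

```text
t: 10.13
ee_pos: [0.5, -0.1487, 0.1929]
orientation: [0.0, 0.707, 0.707, 0.0]
force: [-0.1, -0.8, -0.9]
grip_width: 0.187
```

jog_arm --pt "1 0 0 -0.02 0" --pt "1 0 0 -0.04 0" --pt "1 0 0 -0.06 0" --pt "1 0 0 -0.07 0" --pt "1 0 0 -0.07 0"

```text
t: 10.55
ee_pos: [0.5015, -0.1494, 0.2652]
orientation: [0.002, 0.707, 0.707, 0.001]
force: [-0.2, 0.7, -1.3]
grip_width: 0.191
```

jog_arm --pt "1 0 0 0 0" --pt "1 0 0 0 0"

```text
t: 10.72
ee_pos: [0.4992, -0.1484, 0.2616]
orientation: [-0.001, 0.707, 0.707, -0.0]
force: [-0.1, 0.6, -1.0]
grip_width: 0.189
```

jog_arm --pt "1 0 0 0.02 0" --pt "1 0 0 0.04 0" --pt "1 0 0 0.06 0" --pt "1 0 0 0.068 0" --pt "1 0 0 0.069 0"

```text
t: 11.13
ee_pos: [0.4977, -0.1477, 0.1908]
orientation: [-0.003, 0.707, 0.707, -0.001]
force: [-0.7, 0.4, -1.1]
grip_width: 0.189
```

jog_arm --pt "1 0 0 0 0" --pt "1 0 0 0 0" --pt "1 0 0 0 0"

```text
t: 11.38
ee_pos: [0.5007, -0.149, 0.1947]
orientation: [0.001, 0.707, 0.707, 0.0]
force: [1.2, 0.1, -0.6]
grip_width: 0.19
```

jog_arm --pt "1 0 0 -0.02 0" --pt "1 0 0 -0.05 0" --pt "1 0 0 -0.08 0" --pt "1 0 0 -0.11 0" --pt "1 0 0 -0.14 0"

```text
t: 11.8
ee_pos: [0.5, -0.1487, 0.3363]
orientation: [0.001, 0.707, 0.707, 0.0]
force: [0.7, 0.5, -1.2]
grip_width: 0.183
```

jog_arm --pt "1 0 0 -0.012 0" --pt "1 0 0 -0.012 0" --pt "1 0.02 -0.002 -0.012 0" --pt "1 0.05 -0.005 -0.012 0" --pt "1 0.08 -0.009 -0.012 0"

```text
t: 12.22
ee_pos: [0.4904, -0.0683, 0.3448]
orientation: [-0.0, 0.708, 0.707, -0.0]
force: [-0.5, 0.3, -0.8]
grip_width: 0.191
```

jog_arm --pt "1 0.03 -0.003 0 0" --pt "1 0.06 -0.006 0 0" --pt "1 0.09 -0.01 0 0" --pt "1 0.12 -0.013 0 0" --pt "1 0.15 -0.016 0 0"

```text
t: 12.63
ee_pos: [0.4738, 0.0827, 0.3449]
orientation: [-0.0, 0.707, 0.707, -0.0]
force: [-0.7, 0.3, -0.7]
grip_width: 0.188
```

jog_arm --pt "1 0.03 -0.003 0 0" --pt "1 0.06 -0.006 0 0" --pt "1 0.075 -0.008 0 0" --pt "1 0.084 -0.009 0 0" --pt "1 0.084 -0.009 0 0"

```text
t: 13.05
ee_pos: [0.4651, 0.1666, 0.345]
orientation: [-0.0, 0.706, 0.708, -0.0]
force: [-0.2, -1.2, -1.4]
grip_width: 0.187
```

```bash
python3 b.py l5; python3 - <<'E'
from h import *
print(r.get_state()['ee_pos'])
p=cv2.imread("pics/l5.png")
cv2.imwrite("pics/l5c.png",cv2.resize(p[80:260,270:450],(600,600)))
p,d=optics.capture("scene");W=cloud("scene",d);x,y,z=[W[...,i] for i in range(3)]
k=(abs(z-.09)<.003)&(np.hypot(x-.467,y-.164)<.05);q=W[k];print(len(q),circ(q[:,:2]),cv2.minEnclosingCircle(q[:,:2].astype(np.float32)))
E
```

```text
[0.46510992 0.16663326 0.34498521] [-0.18387872 -1.21125229 -1.38552104] 0.18684468233706014 13.05
0.175 89 [0.473 0.16  0.183] [0.456 0.141 0.176] [0.491 0.18  0.19 ]
0.19 92 [0.47  0.163 0.197] [0.451 0.141 0.19 ] [0.49  0.185 0.205]
0.205 109 [0.471 0.163 0.212] [0.451 0.14  0.205] [0.49  0.185 0.22 ]
0.22 286 [0.465 0.166 0.228] [0.44  0.141 0.22 ] [0.491 0.191 0.235]
0.235 105 [0.466 0.166 0.242] [0.444 0.144 0.235] [0.489 0.189 0.249]
0.25 15 [0.467 0.165 0.257] [0.465 0.161 0.25 ] [0.469 0.168 0.264]
0.265 18 [0.467 0.165 0.272] [0.463 0.162 0.266] [0.47  0.168 0.279]
0.28 14 [0.468 0.163 0.287] [0.465 0.16  0.281] [0.471 0.167 0.294]
0.295 33 [0.468 0.164 0.302] [0.461 0.157 0.296] [0.474 0.171 0.309]
0.31 45 [0.467 0.163 0.318] [0.46  0.156 0.31 ] [0.474 0.17  0.325]
0.325 46 [0.468 0.164 0.333] [0.461 0.157 0.326] [0.475 0.172 0.34 ]
0.34 39 [0.469 0.164 0.348] [0.462 0.157 0.34 ] [0.475 0.172 0.355]
0.355 43 [0.466 0.165 0.36 ] [0.454 0.148 0.355] [0.478 0.182 0.365]
[0.46541054 0.16544328 0.34509005]
129 (array([0.46756449, 0.16431323]), np.float64(0.03478825073107918)) ((0.4680067002773285, 0.16412003338336945), 0.037949394434690475)
```

View pics/l5c.png

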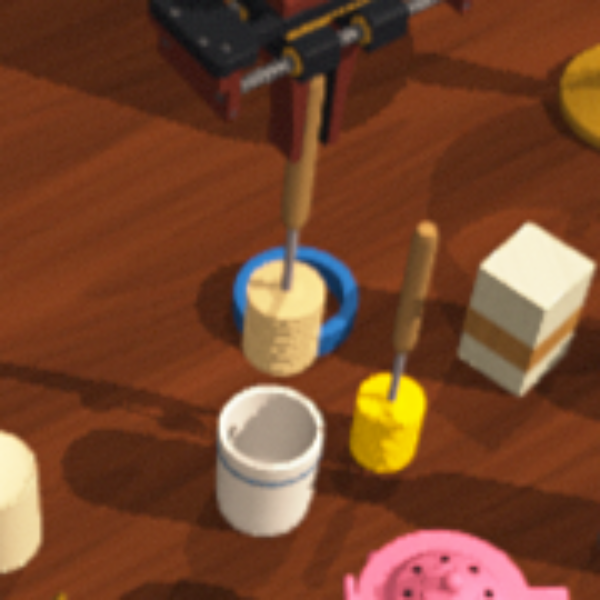

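jog_arm --pt "1 0 0.001 0.02 0" --pt "1 0 0.001 0.04 0" --pt "1 0 0.001 0.06 0" --pt "1 0 0.001 0.075 0" --pt "1 0 0.001 0.08 0"

```text
t: 13.57
ee_pos: [0.4654, 0.1635, 0.2632]
orientation: [-0.001, 0.708, 0.707, -0.002]
force: [-0.2, -0.5, -1.4]
grip_width: 0.188
```

jog_arm --pt "1 0 0 0.015 0" --pt "1 0 0 0.03 0" --pt "1 0 0 0.045 0" --pt "1 0 0 0.06 0" --pt "1 0 0 0.07 0"

```text
t: 13.98
ee_pos: [0.4669, 0.1642, 0.1949]
orientation: [0.0, 0.707, 0.707, -0.0]
force: [-0.1, 0.2, -1.3]
grip_width: 0.189
```

jog_arm --pt "1 0 0 0.005 0" --pt "1 0 0 0.01 0" --pt "1 0 0 0.014 0" --pt "1 0 0 0.015 0" --pt "1 0 0 0.015 0"

```text
t: 14.4
ee_pos: [0.467, 0.1653, 0.1809]
orientation: [0.0, 0.707, 0.707, 0.0]
force: [-0.3, 0.2, 0.2]
grip_width: 0.193
```

jog_arm --pt "1 0 0 0.002 0" --pt "1 0 0 0.003 0" --pt "0.8 0 0 0.003 0" --pt "0.6 0 0 0.003 0" --pt "0.5 0 0 0.003 0"

```text
t: 14.82
ee_pos: [0.467, 0.1654, 0.1779]
orientation: [0.0, 0.707, 0.707, 0.0]
force: [0.6, -0.2, 0.0]
grip_width: 0.314
```

jog_arm --pt "0.4 0 0 0 0" --pt "0.4 0 0 0 0" --pt "0.4 0 0 0 0" --pt "0.4 0 0 0 0"

```text
t: 15.15
ee_pos: [0.4668, 0.1653, 0.1777]
orientation: [0.0, 0.707, 0.707, -0.0]
force: [-0.7, -0.0, 0.1]
grip_width: 0.588
```

```bash
python3 b.py l6; python3 - <<'E'
from h import *
p=cv2.imread("pics/l6.png")
cv2.imwrite("pics/l6c.png",cv2.resize(p[100:260,270:430],(500,500)))
E
```

```text
[0.46682104 0.16530964 0.17770586] [-0.67213861 -0.04606672  0.13568381] 0.5882302186166198 15.15
-0.007 413 [0.468 0.165 0.001] [ 0.42   0.116 -0.006] [0.516 0.214 0.008]
0.008 75 [0.479 0.156 0.015] [0.455 0.129 0.008] [0.503 0.183 0.023]
0.023 105 [0.469 0.158 0.03 ] [0.435 0.128 0.023] [0.504 0.189 0.038]
0.038 109 [0.468 0.164 0.045] [0.432 0.128 0.038] [0.504 0.199 0.053]
0.053 334 [0.468 0.163 0.06 ] [0.432 0.127 0.053] [0.504 0.199 0.068]
0.068 260 [0.469 0.164 0.075] [0.432 0.127 0.068] [0.505 0.2   0.083]
0.083 205 [0.468 0.164 0.089] [0.43  0.128 0.083] [0.506 0.201 0.096]
0.098 13 [0.47  0.164 0.105] [0.468 0.16  0.099] [0.472 0.167 0.111]
0.113 8 [0.47  0.162 0.12 ] [0.467 0.16  0.114] [0.473 0.165 0.126]
0.128 22 [0.472 0.162 0.136] [0.466 0.155 0.129] [0.477 0.168 0.142]
0.143 32 [0.471 0.164 0.15 ] [0.464 0.155 0.143] [0.477 0.172 0.157]
0.158 31 [0.469 0.162 0.165] [0.462 0.155 0.158] [0.476 0.169 0.172]
0.173 34 [0.47  0.163 0.18 ] [0.462 0.155 0.173] [0.477 0.171 0.187]
0.188 39 [0.467 0.163 0.193] [0.456 0.13  0.188] [0.478 0.196 0.197]
```

View pics/l6c.png

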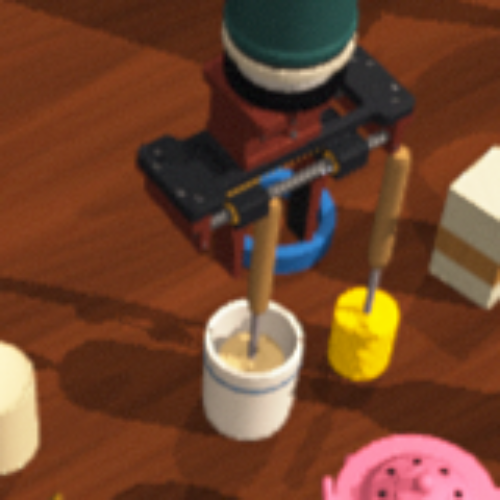

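jog_arm --pt "0.4 0 0 -0.02 0" --pt "0.4 0 0 -0.05 0" --pt "0.4 0 0 -0.085 0" --pt "0.4 0 0 -0.12 0" --pt "0.4 0 0 -0.15 0"

```text
t: 15.62
ee_pos: [0.4669, 0.1653, 0.33]
orientation: [0.0, 0.707, 0.707, 0.0]
force: [1.1, 0.3, -0.4]
grip_width: 0.601
```

jog_arm --pt "0.6 -0.01 0.007 -0.015 0" --pt "0.8 -0.035 0.025 -0.015 -3" --pt "1 -0.06 0.043 -0.015 -7" --pt "1 -0.09 0.064 -0.015 -11" --pt "1 -0.12 0.085 -0.015 -15"

```text
t: 16.03
ee_pos: [0.5524, 0.0443, 0.343]
orientation: [0.0, 0.607, 0.795, 0.0]
force: [0.8, 0.9, 0.4]
grip_width: 0.262
```

```bash
cat > go.py <<'E'
from h import *
import sys
from scipy.spatial.transform import Rotation as R
s=r.get_state();q=s['orientation'];M=R.from_quat(q[[1,2,3,0]]).as_matrix();P=s['ee_pos']
t=np.array([float(a) for a in sys.argv[1:4]])
yaw=np.degrees(np.arctan2(M[1,1],M[0,1]));print(P.round(4),"tool y yaw",yaw.round(1),"delta",(M.T@(t-P)).round(4))
E
python3 go.py .644 -.084 .345
```

```text
[0.5524 0.0443 0.343 ] tool y yaw 15.3 delta [-0.1479  0.0546 -0.0019]
```

jog_arm --pt "1 -0.03 0.011 0 -3" --pt "1 -0.06 0.022 0 -6" --pt "1 -0.09 0.033 0 -8.3" --pt "1 -0.12 0.044 0 -8.3" --pt "1 -0.148 0.055 0 -8.3"

```text
t: 16.45
ee_pos: [0.644, -0.0851, 0.3424]
orientation: [-0.0, 0.55, 0.835, -0.0]
force: [0.5, -0.6, -0.1]
grip_width: 0.008
```

jog_arm --pt "1 0 0 0 0" --pt "1 0 0 0 0"

```text
t: 16.62
ee_pos: [0.6437, -0.0846, 0.3417]
orientation: [-0.001, 0.551, 0.835, -0.0]
force: [-0.7, 0.3, -0.4]
grip_width: 0.006
```

```bash
python3 go.py .644 -.084 .2; python3 - <<'E'
from h import *
for n in("scene","top"):
    p,d=optics.capture(n);np.save(n+"2.npy",d);np.save(n+"2p.npy",p);cv2.imwrite(f"pics/c1{n}.png",p[:,:,::-1])
    W=cloud(n,d);x,y,z=[W[...,i] for i in range(3)]
    L=np.array([.4995,-.1475]) if n=="top" else np.array([.5004,-.149]); 
    if n=="top": L=np.array([.5008,-.1452])
    a=np.radians(23.6); lx=(x-L[0])*np.cos(a)+(y-L[1])*np.sin(a); ly=-(x-L[0])*np.sin(a)+(y-L[1])*np.cos(a)
    k=(lx>.05)&(lx<.22)&(abs(ly)<.07)&(z>.13)&(z<.42)
    for z0 in np.arange(.13,.42,.02):
        kk=k&(z>=z0)&(z<z0+.02)
        if kk.sum()>3: print(n,round(z0,2),kk.sum(),"lx",lx[kk].min().round(3),lx[kk].max().round(3),"ly",ly[kk].min().round(3),ly[kk].max().round(3))
E
```

```text
[ 0.6437 -0.0846  0.3417] tool y yaw 23.2 delta [0.0003 0.0007 0.1417]
scene 0.13 31 lx 0.057 0.066 ly -0.026 0.029
scene 0.15 31 lx 0.068 0.116 ly -0.046 0.031
scene 0.17 126 lx 0.077 0.117 ly -0.055 0.022
scene 0.19 174 lx 0.086 0.111 ly -0.054 0.029
scene 0.21 105 lx 0.095 0.108 ly -0.048 0.048
scene 0.23 59 lx 0.095 0.116 ly -0.022 0.006
scene 0.25 44 lx 0.095 0.12 ly -0.012 0.004
scene 0.35 50 lx 0.152 0.169 ly -0.009 0.01
scene 0.37 77 lx 0.147 0.169 ly -0.01 0.009
scene 0.39 37 lx 0.151 0.169 ly -0.012 -0.002
top 0.13 131 lx 0.05 0.069 ly -0.037 0.037
top 0.15 216 lx 0.067 0.08 ly -0.051 0.051
top 0.17 260 lx 0.075 0.088 ly -0.056 0.056
top 0.19 261 lx 0.085 0.099 ly -0.053 0.055
top 0.21 206 lx 0.093 0.108 ly -0.046 0.047
top 0.23 87 lx 0.096 0.115 ly -0.025 0.023
top 0.25 74 lx 0.094 0.119 ly -0.012 0.013
```

View pics/c1scene.png

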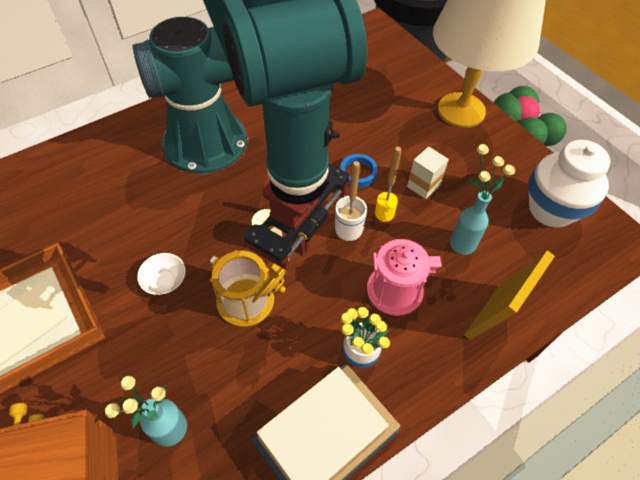

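jog_arm --pt "1 0 0 0.03 0" --pt "1 0 0 0.06 0" --pt "1 0 0 0.09 0" --pt "1 0 0 0.12 0" --pt "1 0 0 0.142 0"

```text
t: 17.13
ee_pos: [0.6414, -0.0815, 0.1987]
orientation: [-0.001, 0.549, 0.836, -0.0]
force: [-1.0, -0.7, -0.3]
grip_width: 0.006
```

jog_arm --pt "1 0 -0.01 0 0" --pt "1 0 -0.02 0 0" --pt "1 0 -0.026 0 0" --pt "1 0 -0.032 0 0" --pt "1 0 -0.038 0 0"

```text
t: 17.55
ee_pos: [0.6091, -0.0989, 0.2031]
orientation: [0.002, 0.55, 0.835, 0.001]
force: [0.4, 0.3, 1.2]
grip_width: 0.005
```

jog_arm --pt "1 0 -0.008 0 0" --pt "1 0 -0.016 0 0" --pt "1 0 -0.024 0 0" --pt "1 0 -0.032 0 0" --pt "1 0 -0.04 0 0"

```text
t: 17.97
ee_pos: [0.5711, -0.1147, 0.2009]
orientation: [0.0, 0.55, 0.835, 0.0]
force: [0.6, -0.3, 1.4]
grip_width: 0.006
```

```bash
python3 - <<'E'
from h import *
s=r.get_state();print(s['ee_pos'],s['force'])
p,d=optics.capture("scene");cv2.imwrite("pics/c2.png",cv2.resize(p[180:340,170:330,::-1],(600,600)))
E
```

```text
[ 0.57108716 -0.11467918  0.20090555] [ 0.63145732 -0.27096338  1.36824314]
```

View pics/c2.png

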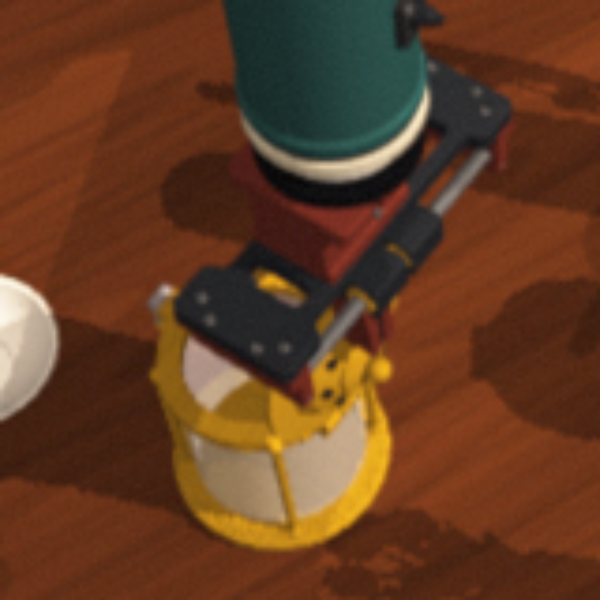

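jog_arm --pt "1 0 -0.008 0 0" --pt "1 0 -0.016 0 0" --pt "1 0 -0.024 0 0" --pt "1 0 -0.032 0 0" --pt "1 0 -0.04 0 0"

```text
t: 18.43
ee_pos: [0.5339, -0.1303, 0.2005]
orientation: [-0.0, 0.55, 0.835, -0.0]
force: [-0.8, 0.1, 0.6]
grip_width: 0.007
```

jog_arm --pt "1 0 -0.008 0 0" --pt "1 0 -0.016 0 0" --pt "1 0 -0.022 0 0" --pt "1 0 -0.028 0 0" --pt "1 0 -0.03 0 0"

```text
t: 18.85
ee_pos: [0.5064, -0.1423, 0.2007]
orientation: [-0.0, 0.55, 0.835, -0.0]
force: [0.7, -1.0, -0.0]
grip_width: 0.004
```

jog_arm --pt "1 0 0 -0.02 0" --pt "1 0 0 -0.04 0" --pt "1 0 0 -0.06 0" --pt "1 0 0 -0.08 0" --pt "1 0 0 -0.1 0"

```text
t: 19.27
ee_pos: [0.5074, -0.1419, 0.3017]
orientation: [0.0, 0.55, 0.835, 0.0]
force: [-0.8, 0.3, 0.6]
grip_width: 0.007
```

```bash
python3 - <<'E'
from h import *
s=r.get_state();print(s['ee_pos'],s['force'])
p,d=optics.capture("scene");cv2.imwrite("pics/c3.png",cv2.resize(p[180:340,170:330,::-1],(600,600)))
E
```

```text
[ 0.50736137 -0.14190081  0.30166882] [-0.76760753  0.34648302  0.5820545 ]
```

View pics/c3.png

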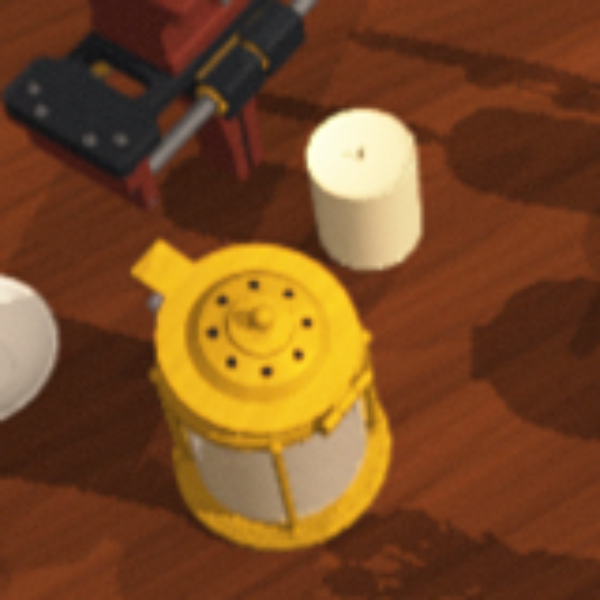

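```bash
python3 - <<'E'
from h import *
for n in("scene","top"):
    p,d=optics.capture(n);W=cloud(n,d);x,y,z=[W[...,i] for i in range(3)]
    L=np.array([.5,-.147]);a=np.radians(23.6)
    lx=(x-L[0])*np.cos(a)+(y-L[1])*np.sin(a); ly=-(x-L[0])*np.sin(a)+(y-L[1])*np.cos(a)
    k=(lx<-.06)&(lx>-.1)&(abs(ly)<.03)&(z>.13)&(z<.16)
    print(n,k.sum(),W[k].mean(0),"lx",lx[k].min(),lx[k].max(),"ly",ly[k].min(),ly[k].max())
    k=(np.hypot(x-.5,y+.147)<.052)&(np.hypot(x-.5,y+.147)>.04)&(z>.12)&(z<.16); q=W[k]
    print(q.mean(0),np.linalg.lstsq(np.c_[q-q.mean(0)][:,:2],q[:,2]-q[:,2].mean(),rcond=None)[0])
E
python3 go.py .438 -.174 .16
```

```text
scene 98 [ 0.43706862 -0.17687173  0.14413378] lx -0.0794107515542063 -0.060461978417580386 ly -0.015344047066703989 0.011007554008740266
[ 0.50232881 -0.14835411  0.13774798] [-0.09387011 -0.04502855]
top 98 [ 0.43670478 -0.17348395  0.14117382] lx -0.07712718016527499 -0.06011294860775544 ly -0.01223511239532064 0.013854722553206031
[ 0.46527505 -0.16497407  0.13983012] [-0.06737439 -0.00883208]
[ 0.5085 -0.1424  0.3021] tool y yaw 23.3 delta [-0.0007 -0.0776  0.1419]
```

jog_arm --pt "1 0 -0.02 0.02 0" --pt "1 -0.001 -0.05 0.05 0" --pt "1 -0.001 -0.078 0.08 0" --pt "1 -0.001 -0.079 0.11 0" --pt "1 -0.001 -0.079 0.14 0"

```text
t: 19.83
ee_pos: [0.4325, -0.1738, 0.1584]
orientation: [-0.001, 0.55, 0.835, -0.0]
force: [0.6, -0.1, 0.2]
grip_width: 0.005
```

jog_arm --pt "1 0 0 0.01 0" --pt "1 0 0 0.02 0" --pt "1 0 0 0.025 0"

```text
t: 20.08
ee_pos: [0.4331, -0.173, 0.133]
orientation: [-0.002, 0.55, 0.835, -0.0]
force: [0.7, -1.1, 0.0]
grip_width: 0.007
```

jog_arm --pt "1 0 0 0.002 0" --pt "1 0 0 0.004 0" --pt "1 0 0 0.006 0"

```text
t: 20.33
ee_pos: [0.4355, -0.1742, 0.1298]
orientation: [0.0, 0.55, 0.835, -0.0]
force: [0.8, -0.4, 0.1]
grip_width: 0.003
```

jog_arm --pt "1 0 0 0.002 0" --pt "1 0 0 0.004 0" --pt "1 0 0 0.006 0" --pt "1 0 0 0.006 0"

```text
t: 20.67
ee_pos: [0.4355, -0.1744, 0.124]
orientation: [0.0, 0.55, 0.835, -0.0]
force: [-0.7, -0.4, 0.4]
grip_width: -0.001
```

jog_arm --pt "1 0 0 0.002 0" --pt "1 0 0 0.004 0" --pt "1 0 0 0.004 0"

```text
t: 20.92
ee_pos: [0.4352, -0.1742, 0.1194]
orientation: [0.0, 0.55, 0.835, -0.0]
force: [-0.2, -0.2, 1.4]
grip_width: 0.005
```

```bash
python3 - <<'E'
from h import *
s=r.get_state();print(s['ee_pos'],s['force'])
p,d=optics.capture("scene");cv2.imwrite("pics/c4.png",cv2.resize(p[180:340,150:310,::-1],(600,600)))
E
```

```text
[ 0.43523237 -0.17418069  0.11942856] [-0.20087268 -0.15011757  1.35468797]
```

View pics/c4.png

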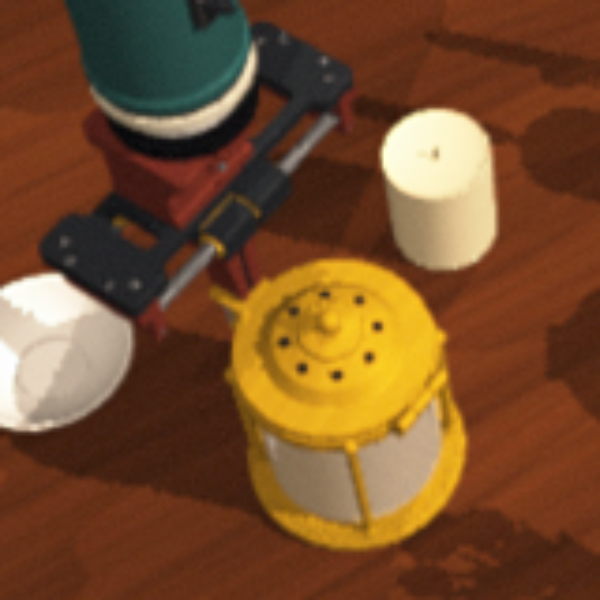

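jog_arm --pt "1 0 0 0.002 0" --pt "1 0 0 0.004 0" --pt "1 0 0 0.004 0"

```text
t: 21.22
ee_pos: [0.4349, -0.1739, 0.1151]
orientation: [-0.0, 0.55, 0.835, 0.0]
force: [-0.6, -0.2, -0.0]
grip_width: 0.004
```

jog_arm --pt "1 0 0 0.002 0" --pt "1 0 0 0.003 0" --pt "1 0 0 0.003 0"

```text
t: 21.47
ee_pos: [0.4352, -0.1741, 0.1144]
orientation: [0.0, 0.55, 0.835, -0.0]
force: [-5.3, 2.7, 22.9]
grip_width: 0.004
```

jog_arm --pt "1 0 0 -0.01 0" --pt "1 0 0 -0.04 0" --pt "1 0 0 -0.08 0" --pt "1 0 0 -0.12 0" --pt "1 0 0 -0.16 0"

```text
t: 21.88
ee_pos: [0.4347, -0.1737, 0.2742]
orientation: [-0.0, 0.55, 0.835, 0.0]
force: [1.2, -1.2, -0.5]
grip_width: 0.003
```

jog_arm --pt "1 0.02 -0.02 -0.02 0" --pt "1 0.05 -0.03 -0.03 0" --pt "1 0.08 -0.03 -0.03 0" --pt "1 0.1 -0.03 -0.03 0" --pt "1 0.1 -0.03 -0.03 0"

```text
t: 22.3
ee_pos: [0.366, -0.0913, 0.3028]
orientation: [-0.0, 0.549, 0.836, 0.001]
force: [-1.2, 0.2, -0.1]
grip_width: 0.006
```

```bash
python3 - <<'E'
from h import *
for n in("scene","top"):
    p,d=optics.capture(n);cv2.imwrite(f"pics/e1{n}.png",p[:,:,::-1]);W=cloud(n,d);x,y,z=[W[...,i] for i in range(3)]
    L=np.array([.5,-.147]);a=np.radians(23.6)
    lx=(x-L[0])*np.cos(a)+(y-L[1])*np.sin(a); ly=-(x-L[0])*np.sin(a)+(y-L[1])*np.cos(a)
    k=(lx<-.06)&(lx>-.1)&(abs(ly)<.03)&(z>.125)&(z<.16)
    print(n,k.sum(),W[k].mean(0),"lx",lx[k].min(),lx[k].max(),"ly",ly[k].min(),ly[k].max())
    k=(np.hypot(x-.5,y+.147)<.054)&(np.hypot(x-.5,y+.147)>.044)&(z>.12)&(z<.16); q=W[k]
    print(q.mean(0),np.linalg.lstsq(np.c_[q-q.mean(0)][:,:2],q[:,2]-q[:,2].mean(),rcond=None)[0])
    k=(z>.13)&(z<.26)&(np.hypot(x-.468,y-.165)<.04);q=W[k];h=q[:,2]
    print("brush",q[h<.17].mean(0),q[h>.2].mean(0),q[:,2].max())
E
```

```text
scene 96 [ 0.43664461 -0.17692947  0.13055821] lx -0.08123939792324172 -0.06019069749184987 ly -0.014865029129296024 0.011582272961491459
[ 0.50371776 -0.14816579  0.13115979] [-0.00333522 -0.00286072]
brush [0.47228101 0.1603814  0.15149192] [0.47122757 0.16143817 0.22770781] 0.24947822769950312
top 97 [ 0.43657557 -0.1738813   0.13132122] lx -0.0777032072128667 -0.06001175826891851 ly -0.012345949145208701 0.013473469533115125
[ 0.49982332 -0.14608004  0.13181933] [0.00539782 0.00135477]
brush [0.46777171 0.16092277 0.15531322] [0.46824622 0.16532879 0.23893095] 0.2530040522165238
```

View pics/e1scene.png

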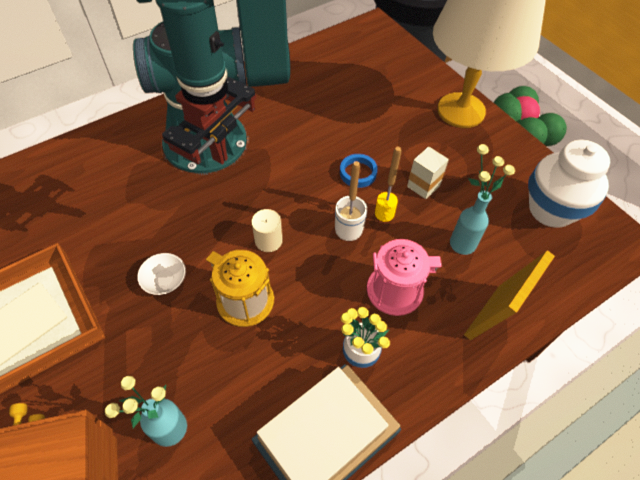

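View pics/e1top.png

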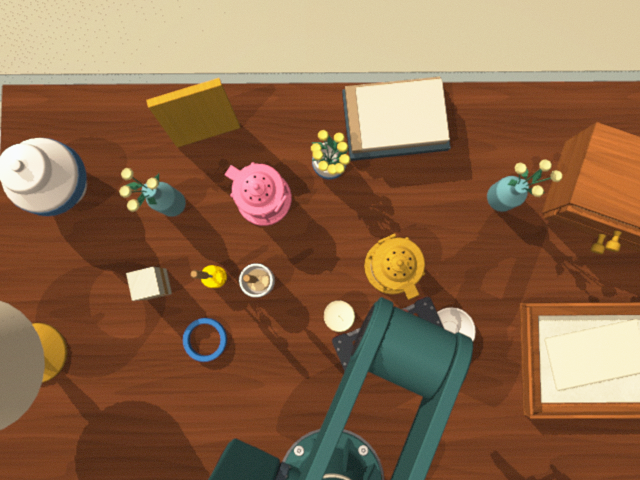

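Scene view: the cap is flat, with the lantern at about (243,285). The brush stands upright in its pot at (352,200), and the other things haven't moved. The tab is at z 0.131 with no cap slope, so the catch has snapped. The arm touches nothing.

```bash
python3 -c "
from station import r
s=r.get_state();print(s['t'],s['force'],abs(s['joint_vel']).max());print(r.sign_off())"
```

```text
22.4 [-0.08615899 -0.22464302  0.75149929] 0.025957228652162292
the job is handed in; nothing more can be done
None
```

The lantern is brushed out with two strokes, the brush is back in its pot, the cap is pressed home, and the job is handed in at 22.4 s. It reports no verdict, so the results below are my own checks.

- **Brushing:** The brush end reached about 26 mm above the lantern's underside at the bottom of the first stroke and about the same on the second. It came up to about 95 mm after the first stroke and was lifted clear of the lantern after the second. Tool force readings stayed around 1 N throughout.
- **Brush and pot:** The brush stands upright in its pot, with its top at about 0.25 m as at the start. The pot rim had not moved when I measured it just before putting the brush back.
- **Cap:** The fingers tipped the cap over and it fell ajar, then I pressed the tab until the force rose to 23 N. The tab is now at 0.131 m in both cameras (home is 0.1315 m) and the cap's slope is about zero, so the catch has snapped.
- **Other things:** They look unmoved in both views, though I did not measure their displacement. The arm was clear of everything and nearly still at hand-in.

Three things went wrong or disagreed:

- **First grip missed:** I lifted before the fingers had closed, so I opened, descended and gripped again.
- **Fingertip height:** In the images the fingertips sat about 36 mm higher than the reported TCP pose and `r.tcp_to_tips` imply. I worked from the images.
- **Camera offset:** The two cameras differed by up to 4 mm in y, so I lined things up against the held brush.

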